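# Sort pressed brackets: rejects through the sprung scrap flap, good ones into the case

## Robot

A 6-joint arm with a two-finger parallel gripper is mounted at the origin on the work surface. World frame = base frame: x ahead of the robot, y to its left, z up, the work surface at z = 0. Lengths are in mm, angles in rad, forces in N, time in s.
With the tool pointing down it reaches from about 400 to 925 mm from the base axis. Payload 12.5 kg.
Tool frame: the origin (TCP) lies at the centre of the arm's flange, where the gripper is bolted on; the fingertips stand 190 mm ahead of it and the grasp point (between the pads) lies 171 mm ahead of it; z points along the fingers, y is the direction in which the jaws open and shut (so a half turn about z gives the same grasp; the last joint's range is limited). The gripper opens to 95 mm and grips with 3 to 60 N. Pads are 20 mm wide; open, the fingers measure 119 mm over their backs; the gripper's body (75 mm by 180 mm) begins 59 mm behind the grasp point.
Start: joints at [1.142, 0.491, 1.559, -0, 1.092, -0.106], TCP at [198.241, 592.727, 404.761] pointing down, gripper open.
Joint ranges: [-3.1, 3.1], [-0.84, 2.19], [0.05, 2.79], [-1.13, 4.28], [0.06, 2.93], [-2.69, 2.69]. Speed limits (rad/s): [2.22, 2.22, 2.79, 3.14, 3.14, 3.14].

## Interface

Orientations are given as [roll, pitch, yaw] about the fixed x, y, z axes, in that order (R = Rz(yaw) Ry(pitch) Rx(roll)).
In Python, from cell import env gives the robot as it stands.
- The arm moves only by the shell command python3 -m pendant 'ROWS'. ROWS is JSON, a list of rows, each an object of numbers: "x", "y", "z": the shift along the tool's x, y, z in units of 150 mm (1.0 is 150 mm); "rx", "ry", "rz": the turn, a rotation vector about the tool's x, y, z in units of 45 degrees (1.0 is 45 degrees); "jaw": the opening, from 0 (shut) to 1 (fully open). In form: [{"x": .., "y": .., "z": .., "rx": .., "ry": .., "rz": .., "jaw": ..}, ...]. A call has 1 to 10 rows; each row is the pose to reach, as a shift and turn from the pose commanded when the call began, along the tool's axes at that moment; what a row does not reach only later rows make up. A row lasts 1/8 s, in which the tool goes at most 62.5 mm and 10.7 degrees, less where a joint would pass 70% of its speed; a pose out of reach is approached as far as the arm can. A call with a number of a shift or a turn outside -1 to 1 is refused whole. A call with a gripper value outside its range is refused whole. The fingers move at their own pace and stop on an object; the grip force is fixed at half the most. Time passes only in rows, so rows that repeat a pose let the fingers close. It gives the time, the measured TCP pose, the force and the opening at its end, in the units of the state.
- env.state(): the state, without advancing time (a new reading comes with each control period).
- env.read_camera(name): name is "side" or "top" or "wrist"; returns a dict with "img" (400x640x3 uint8, red, green, blue), "fx", "fy", "cx", "cy" (pixels), "D" ([k1, k2, p1, p2, k3] as OpenCV has them; the pictures are not rectified), "rvec" (rotation vector, rad) and "tvec" (3), from world to camera coordinates, as OpenCV has them. Camera axes: x right, y down, z forward; pixel columns grow to the right and rows downward; lengths in mm; the calibration is good to about 2 mm. A picture is of the moment at which its call begins. There is no depth.
- env.job_done(): hands the job in, once; it reports no verdict.
The state is a dict: "t": time; "joints": joint angles; "qvel": joint speeds; "tau": joint torques, N m; "eef_pos": TCP position; "tcp_rot": TCP orientation; "ft_force": force on the tool from outside, world axes, zero at the start; "moment": the same for the moment, N m; "opening": opening from 0.0 (shut) to 1.0 (fully open).
Only numpy, scipy, OpenCV 4.12 (cv2) and the standard library are available. Lean on these libraries where they do the work, as an engineer would, in place of code of your own. Each camera call takes 0.05 s, during which the arm holds its last target.

## Task

Clear the inspection mat of pressed steel brackets: push every broken-off short bracket through the sprung flap in the top of the scrap chest, holding the flap open as you let go so that it drops into the hidden bin and the flap springs shut, and put every full-length bracket inside the open case, lying low enough for the lid. When every bracket is sorted, and not before, shut the case's lid fully. Leave the gauges and the other things on the bench where they are.

Things in the scene. Friction and masses are not known exactly. Their poses are not given: they have to be found in the camera images.
- good1_c (a point): a good bracket (there are two or three): an inverted U-channel of 3 mm pressed steel, full length, 70 mm long (its x axis), 30 mm wide (y), 28 mm high (z, flat web on top, two flanges down to the mat), two round holes and a small rectangular one in the web, 60 g; this point is its centre, 14 mm above its underside. At the start it lies on the mat, x within 0.5 rad of world x
- good2_c (a point): a good bracket (there are two or three): an inverted U-channel of 3 mm pressed steel, full length, 70 mm long (its x axis), 30 mm wide (y), 28 mm high (z, flat web on top, two flanges down to the mat), two round holes and a small rectangular one in the web, 60 g; this point is its centre, 14 mm above its underside. At the start it lies on the mat, x within 0.5 rad of world x
- good3_c (a point): a good bracket (there are two or three): an inverted U-channel of 3 mm pressed steel, full length, 70 mm long (its x axis), 30 mm wide (y), 28 mm high (z, flat web on top, two flanges down to the mat), two round holes and a small rectangular one in the web, 60 g; this point is its centre, 14 mm above its underside. At the start it lies on the mat, x within 0.5 rad of world x
- short1_c (a point): a reject (there are three or four): the same U-channel bracket but broken off short, only 44 mm long (x), 30 mm wide (y), 28 mm high (z), one round hole in the web and a torn end, 60 g; this point is its centre, 14 mm above its underside. At the start it lies on the mat, x within 0.5 rad of world x
- short2_c (a point): a reject (there are three or four): the same U-channel bracket but broken off short, only 44 mm long (x), 30 mm wide (y), 28 mm high (z), one round hole in the web and a torn end, 60 g; this point is its centre, 14 mm above its underside. At the start it lies on the mat, x within 0.5 rad of world x
- short3_c (a point): a reject (there are three or four): the same U-channel bracket but broken off short, only 44 mm long (x), 30 mm wide (y), 28 mm high (z), one round hole in the web and a torn end, 60 g; this point is its centre, 14 mm above its underside. At the start it lies on the mat, x within 0.5 rad of world x
- short4_c (a point): a reject (there are three or four): the same U-channel bracket but broken off short, only 44 mm long (x), 30 mm wide (y), 28 mm high (z), one round hole in the web and a torn end, 60 g; this point is its centre, 14 mm above its underside. At the start it lies on the mat, x within 0.5 rad of world x
- chest: scrap chest: closed grey sheet-metal box fixed to the bench left or right of the mat (the case on the other side), 170 mm high, 5 mm walls, x away from the robot within about 0.2 rad. Origin on the bench below the slot; the box spans x -120 to +70, y -95 to +95 mm. Slot in its top: x -60 to +50, y -80 to +80 mm, filled flush by the bare metal flap. Inside is the hidden bin, floor at z 5 mm
- slot (a point): point on top of the shut flap, 170 mm above the chest's origin, 50 mm from the hinge; axes as the chest's. A bracket held with its long axis along chest x, pushed down here with the fingertips going 45 to 50 mm below the chest's top, opens the flap to 0.9 to 1 rad; let go there, it slides off into the bin while the fingers still hold the flap down
- flap (a joint): angle of the sprung flap, rad: 0 shut and flush, grows as its free edge (towards the robot, chest x -56 mm) is pushed DOWN into the chest, at most 1.35. Hinged at its far edge (chest x +50, z 170 mm), 106 mm long, 156 mm wide. It springs shut when let go: 0.14 N m to start, 0.34 N m at 1 rad (2 to 7 N at the slot point); a bracket's weight alone does not open it
- case: parts case: open green plastic box fixed to the bench, with a hinged lid that starts open. Outside 150 mm (x) by 230 mm (y), rim 50 mm high, walls and floor 5 mm, x away from the robot within about 0.2 rad. Origin on the bench; the box spans x -125 to +25, y -115 to +115 mm
- case_floor (a point): the centre of the case's inner floor, 5 mm above the bench, at x = -50 mm in the case's frame; axes as the case's
- lid (a joint): angle of the case's lid, rad: 0 shut on the rim, grows as it opens up and away from the robot, at most 1.9; starts open at 1.5 to 1.85 and stays where left (stiff hinge, 0.17 N m). Hinged along the far rim (case x +25, z 50 mm); flat green plate 150 mm long, 230 mm wide, 6 mm thick above the rim, no handle; push it over from behind, then press it down near its free edge
- mat: the inspection mat, black rubber, 360 mm (x) by 310 mm (y), 3 mm thick, fixed; origin at the centre of its underside
- ring_gauge: bystander lying among the brackets: dark steel ring, 48 mm outside, 26 mm bore, 20 mm high; origin at the centre of its underside
- gauge_block: bystander lying among the brackets: plain solid brass setting block, 45 by 30 mm, 22 mm high; origin at the centre of its underside
- tape_roll: bystander beyond the mat: roll of brown tape, 90 mm across, 24 mm high; origin at the centre of its underside
- caliper: bystander beyond the mat: caliper lying flat along y, 200 mm long, 14 mm high; origin under the middle of its beam
- oil_bottle: bystander beyond the mat: white bottle, 56 mm across, 130 mm high; origin at the centre of its underside

How it is judged (in metres and radians):
On the way, in this order (a step that is already met when the one before it is completed fails the run):
1. every short bracket is in the scrap bin and every full-length bracket in the case, with the lid still open (x of short1_c in the frame of chest between -0.115 and 0.065 m and y of short1_c in the frame of chest between -0.09 and 0.09 m and z of short1_c in the frame of chest between 0 and 0.1 m and x of short2_c in the frame of chest between -0.115 and 0.065 m and y of short2_c in the frame of chest between -0.09 and 0.09 m and z of short2_c in the frame of chest between 0 and 0.1 m and x of short3_c in the frame of chest between -0.115 and 0.065 m and y of short3_c in the frame of chest between -0.09 and 0.09 m and z of short3_c in the frame of chest between 0 and 0.1 m and x of short4_c in the frame of chest between -0.115 and 0.065 m and y of short4_c in the frame of chest between -0.09 and 0.09 m and z of short4_c in the frame of chest between 0 and 0.1 m and x of good1_c in the frame of case between -0.12 and 0.02 m and y of good1_c in the frame of case between -0.11 and 0.11 m and z of good1_c in the frame of case between 0 and 0.045 m and x of good2_c in the frame of case between -0.12 and 0.02 m and y of good2_c in the frame of case between -0.11 and 0.11 m and z of good2_c in the frame of case between 0 and 0.045 m and x of good3_c in the frame of case between -0.12 and 0.02 m and y of good3_c in the frame of case between -0.11 and 0.11 m and z of good3_c in the frame of case between 0 and 0.045 m and value of joint lid above 0.5 rad), for 0.2 s.
2. the lid is shut (value of joint lid below 0.06 rad), for 0.2 s.
At the end, for the whole second after the job is handed in: every short bracket inside the scrap chest (centre under 100 mm above the bench), every full-length bracket inside the case (centre within its walls and under 45 mm above the bench), all at rest, the lid shut within 0.06 rad and the flap sprung shut within 0.08 rad (x of short1_c in the frame of chest between -0.115 and 0.065 m and y of short1_c in the frame of chest between -0.09 and 0.09 m and z of short1_c in the frame of chest between 0 and 0.1 m and x of short2_c in the frame of chest between -0.115 and 0.065 m and y of short2_c in the frame of chest between -0.09 and 0.09 m and z of short2_c in the frame of chest between 0 and 0.1 m and x of short3_c in the frame of chest between -0.115 and 0.065 m and y of short3_c in the frame of chest between -0.09 and 0.09 m and z of short3_c in the frame of chest between 0 and 0.1 m and x of short4_c in the frame of chest between -0.115 and 0.065 m and y of short4_c in the frame of chest between -0.09 and 0.09 m and z of short4_c in the frame of chest between 0 and 0.1 m and x of good1_c in the frame of case between -0.12 and 0.02 m and y of good1_c in the frame of case between -0.11 and 0.11 m and z of good1_c in the frame of case between 0 and 0.045 m and x of good2_c in the frame of case between -0.12 and 0.02 m and y of good2_c in the frame of case between -0.11 and 0.11 m and z of good2_c in the frame of case between 0 and 0.045 m and x of good3_c in the frame of case between -0.12 and 0.02 m and y of good3_c in the frame of case between -0.11 and 0.11 m and z of good3_c in the frame of case between 0 and 0.045 m and value of joint lid below 0.06 rad and value of joint flap below 0.08 rad and linear speed of each of good1, good2, good3, short1, short2, short3, short4 below 0.02 m/s); the robot touches nothing.
It fails at once if the ring gauge is moved more than 40 mm (distance of ring_gauge from where it was at the start of the episode above 0.04 m).
It fails at once if the gauge block is moved more than 40 mm (distance of gauge_block from where it was at the start of the episode above 0.04 m).
It fails at once if the tape roll is moved more than 40 mm (distance of tape_roll from where it was at the start of the episode above 0.04 m).
It fails at once if the caliper is moved more than 40 mm (distance of caliper from where it was at the start of the episode above 0.04 m).
It fails at once if the oil bottle is moved more than 40 mm (distance of oil_bottle from where it was at the start of the episode above 0.04 m).
Of short1, short2, short3, short4 only 3 to 4 are there at a start; the rules pass over those that are not, and their reading is None.
Of good1, good2, good3 only 2 to 3 are there at a start; the rules pass over those that are not, and their reading is None.
At some moment in a run one of good1, good2, good3, short1, short2, short3, short4 may be knocked a few centimetres aside while the robot is not near it.
Once in a run the grip may slacken for a moment while it holds something.
It also fails if it takes over 210 s, if anything falls off the work surface, if the arm or the gripper's body presses on something with over 40 N, if the wrist force passes 120 N, or if a joint passes its speed limit or range.

## Working session

There is one attempt and no reset: what is moved stays moved. The work goes in short steps, Python scripts to look and compute and a shell command to move; the robot and the scene stay as the last step left them, time stands still between calls to the robot, and variables do not carry over. Pictures are saved under pics/ and viewed, and the job is handed in when it is done.

```bash
ls; mkdir -p pics
cat > h.py <<'E'
import numpy as np, cv2
from cell import env
from scipy.spatial.transform import Rotation as R
def cam(name,save=None):
    c=env.read_camera(name)
    if save: cv2.imwrite('pics/'+save,cv2.cvtColor(c['img'],cv2.COLOR_RGB2BGR))
    c['K']=np.array([[c['fx'],0,c['cx']],[0,c['fy'],c['cy']],[0,0,1.]]); c['D']=np.array(c['D'],float)
    c['rvec']=np.array(c['rvec'],float);c['tvec']=np.array(c['tvec'],float)
    c['R']=cv2.Rodrigues(c['rvec'])[0]; c['C']=-c['R'].T@c['tvec']
    return c
def onplane(c,px,z):
    px=np.array(px,float).reshape(-1,1,2)
    u=cv2.undistortPoints(px,c['K'],c['D']).reshape(-1,2)
    d=np.c_[u,np.ones(len(u))]@c['R']
    return c['C']+d*((z-c['C'][2])/d[:,2])[:,None]
def proj(c,P):
    return cv2.projectPoints(np.array(P,float).reshape(-1,1,3),c['rvec'],c['tvec'],c['K'],c['D'])[0].reshape(-1,2)
E
python3 - <<'E'
from h import *
print(env.state())
for n in ['side','top','wrist']:
    c=cam(n,n+'0.png'); print(n,c['C'],c['R'][2])
E
```

```text
pics
{'t': 0.0, 'joints': array([ 1.14240927e+00,  4.91559394e-01,  1.55942448e+00,  5.39703072e-06,
        1.09169940e+00, -1.05515380e-01]), 'qvel': array([-1.85721364e-04,  1.14116717e-03,  1.56588774e-04, -1.52406721e-03,
        8.00561132e-04,  9.63368578e-05]), 'tau': array([ 1.23750931e-03, -6.12653661e+01, -2.58179158e+01,  6.92414911e-02,
        4.82725224e-02, -7.14011480e-05]), 'eef_pos': array([198.22434433, 592.70611197, 404.17033511]), 'tcp_rot': array([-3.14050860e+00, -1.19624390e-04,  2.81871842e+00]), 'ft_force': array([-0.90817574,  0.26907118, -1.04161333]), 'moment': array([ 0.0394614 , -0.03716997, -0.02753167]), 'opening': 1.0004564257061117}
side [ 88.81989058 572.69475745 939.31592835] [ 0.45345155 -0.51668284 -0.72623725]
top [ 446.39226336  -11.4537328  1677.4586156 ] [ 0.09337301  0.01408125 -0.99553162]
wrist [133.38850079 613.62959384 384.37263368] [ 0.23381672 -0.07953744 -0.96902195]
```

View pics/top0.png

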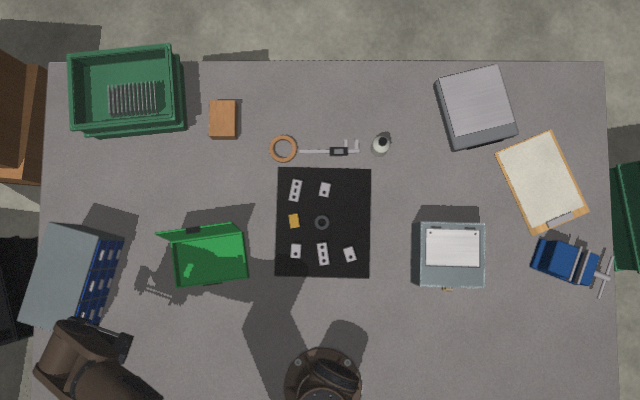

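View pics/side0.png

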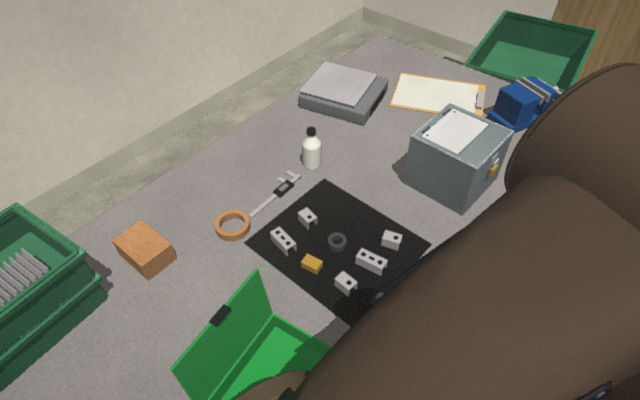

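View pics/wrist0.png

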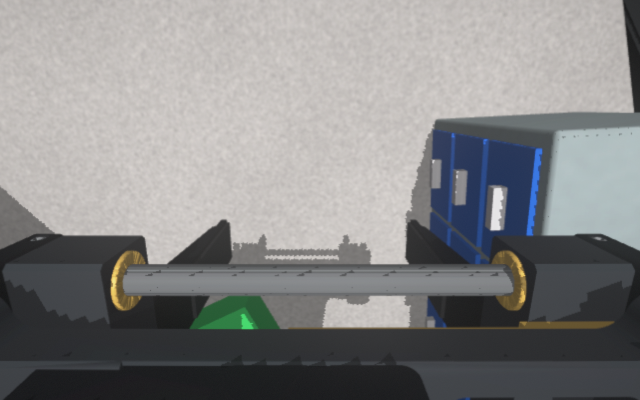

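The top view shows the mat at u 275–371, v 168–278. On it are two full-length brackets, near (295,190) and (323,253), and three shorts, near (325,189), (295,251) and (349,254). The brass block is at (294,221) and the ring at (322,222). The open case is on the robot's left at (210,255) and the chest is on the right at (453,253).

```bash
cat >> h.py <<'E'
def brackets(c,z=31,rng=((400,0),(760,0))):
    im=c['img'].astype(int); g=im.min(2)
    return g
def blobs(c,mask,z,amin=40):
    n,lab,st,ce=cv2.connectedComponentsWithStats(mask.astype(np.uint8))
    out=[]
    for i in range(1,n):
        if st[i,4]<amin: continue
        cs,_=cv2.findContours((lab==i).astype(np.uint8),cv2.RETR_EXTERNAL,cv2.CHAIN_APPROX_NONE)
        p=cs[0].reshape(-1,2).astype(float)
        w=onplane(c,p,z)[:,:2]
        (cx,cy),(a,b),an=cv2.minAreaRect(w.astype(np.float32))
        if a<b: a,b=b,a; an+=90
        an=(an+90)%180-90
        out.append((ce[i],st[i,4],cx,cy,a,b,np.radians(an)))
    return out
E
python3 - <<'E'
from h import *
for n in ['top','side']:
    c=cam(n)
    im=c['img'].astype(int); hsv=cv2.cvtColor(c['img'],cv2.COLOR_RGB2HSV)
    # mat
    mat=(im.max(2)<45).astype(np.uint8)
    reg=np.zeros(mat.shape,np.uint8)
    if n=='top': reg[172:275,280:367]=1
    else:
        cv2.fillPoly(reg,[np.array([[322,185],[424,243],[360,300],[255,243]])],1)
    m=(im.min(2)>110)&(reg>0)
    print(n)
    for b in blobs(c,m,31,20): print(np.round(b[0]),b[1],np.round(b[2:],2))
    b2=cv2.resize(c['img'],None,fx=4,fy=4,interpolation=cv2.INTER_CUBIC)
    b2=b2[640:1140,1060:1540] if n=='top' else b2[700:1250,980:1740]
    cv2.imwrite(f'pics/{n}z.png',b2[:,:,::-1])
    for nm,u in (('matcorners', [[277,168],[371,169],[370,277],[275,277]]),('chest',[[421,223],[485,223],[484,288],[420,287]])):
        if n=='top': print(nm,np.round(onplane(c,u,3 if nm[0]=='m' else 170)[:,:2]))
E
```

```text
top
[295. 190.] 178 [ 6.2765e+02  9.0130e+01  6.9790e+01  3.0890e+01 -2.0000e-01]
[324. 189.] 120 [ 6.3044e+02 -5.2700e+00  4.3500e+01  3.1200e+01 -2.0000e-01]
[323. 253.] 181 [ 4.2305e+02 -3.4000e-01  6.9010e+01  3.0410e+01  1.4000e-01]
[295. 250.] 122 [4.3249e+02 8.6600e+01 4.1600e+01 2.8940e+01 1.0000e-02]
[349. 254.] 126 [ 4.2219e+02 -8.5950e+01  4.4270e+01  3.0440e+01  3.2000e-01]
matcorners [[ 704.  152.]
 [ 701. -160.]
 [ 347. -154.]
 [ 346.  154.]]
chest [[ 515. -291.]
 [ 516. -480.]
 [ 326. -472.]
 [ 329. -285.]]
side
[307. 215.] 166 [ 6.3352e+02 -5.6200e+00  4.7180e+01  3.2750e+01 -2.2000e-01]
[283. 238.] 276 [ 6.3042e+02  8.9980e+01  7.3150e+01  3.2280e+01 -1.8000e-01]
[391. 239.] 273 [422.75 -79.07  49.53  46.17  -1.28]
[371. 260.] 370 [4.2334e+02 5.1800e+00 7.3470e+01 4.5410e+01 1.5000e-01]
[345. 280.] 228 [ 4.3385e+02  8.6730e+01  4.7260e+01  3.2530e+01 -7.0000e-02]
```

Run:
```python
from h import *
c=cam('top'); b=cv2.resize(c['img'],None,fx=6,fy=6,interpolation=cv2.INTER_CUBIC)
cv2.imwrite('pics/tcase.png',b[1260:1760,900:1520,::-1]);cv2.imwrite('pics/tchest.png',b[1260:1800,2440:2980,::-1])
```

```text
(no output)
```

View pics/topz.png

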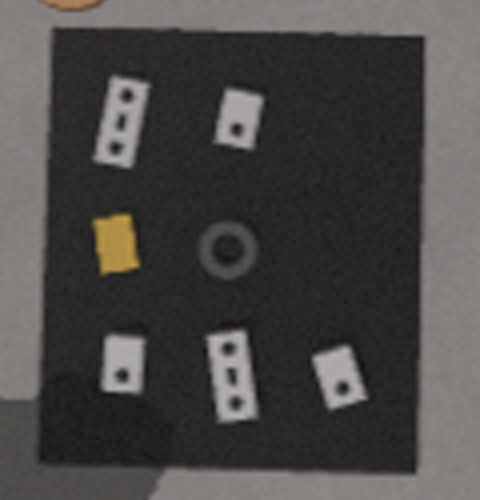

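View pics/tcase.png

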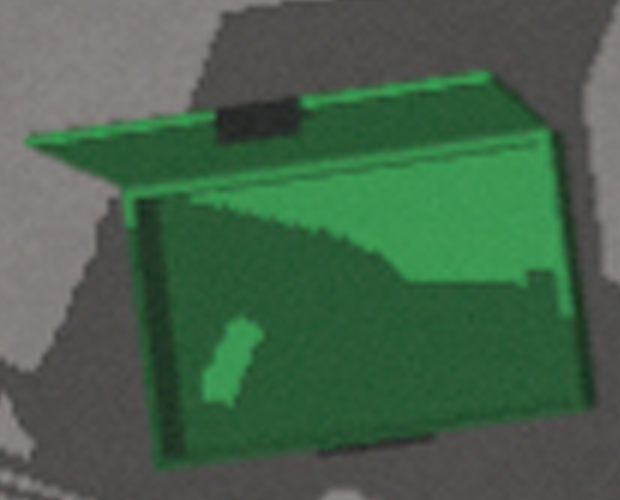

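View pics/tchest.png

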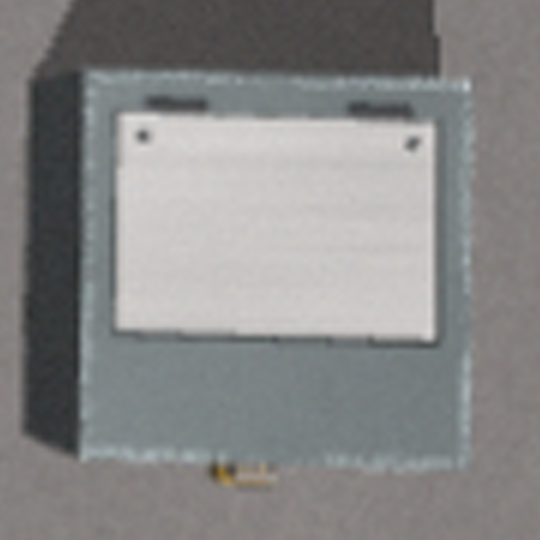

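Run:
```python
from h import *
c=cam('top')
def pl(u,off,z): return onplane(c,(np.array(u,float)+off+.5)/6-.5,z)[:,:2]
a=pl([[158,468],[592,408],[552,130],[125,190]],[900,1260],50); print('case FL FR BR BL\n',np.round(a)); 
b=pl([[85,75],[470,82],[467,467],[81,458]],[2440,1260],170); print('chest BL BR FR FL\n',np.round(b))
f=pl([[115,112],[436,122],[436,342],[113,332]],[2440,1260],170); print('flap',np.round(f),f.mean(0))
dx=(b[0]+b[1]-b[2]-b[3])/2; dy=(b[0]+b[3]-b[1]-b[2])/2; print(np.linalg.norm(dx),np.linalg.norm(dy),np.arctan2(dx[1],dx[0]),np.arctan2(-dy[0],dy[1]))
th=(np.arctan2(dx[1],dx[0])+np.arctan2(-dy[0],dy[1]))/2; print('chest origin',b.mean(0)+25*np.array([np.cos(th),np.sin(th)]),th)
dx=(a[2]+a[3]-a[0]-a[1])/2; dy=(a[0]+a[3]-a[1]-a[2])/2
print(np.linalg.norm(dx),np.linalg.norm(dy),np.arctan2(dx[1],dx[0]),np.arctan2(-dy[0],dy[1]),a.mean(0))
```

```text
case FL FR BR BL
 [[314. 464.]
 [347. 234.]
 [493. 258.]
 [460. 486.]]
chest BL BR FR FL
 [[ 518. -289.]
 [ 515. -478.]
 [ 328. -472.]
 [ 332. -285.]]
flap [[ 500. -304.]
 [ 495. -461.]
 [ 388. -458.]
 [ 393. -301.]] [ 444.01157162 -381.13772707]
186.6194253325651 188.18350499853238 -0.028994023850945367 -0.018770166876980646
chest origin [ 448.17582795 -381.72684888] -0.023882095363963005
148.076244480671 230.98612498433357 0.15361556779164004 0.14194958090041251 [403.60957291 360.59733445]
```

The five poses agree between the top and side cameras to within about 5 mm. The slot is near (447,-381) at yaw -0.024, and the case centre is near (404,361) at yaw 0.148. I'll start with the far short bracket at (631,-5).

```bash
cat >> h.py <<'E'
import sys
def plan(x,y,z,yaw):
    s=env.state(); Rc=R.from_euler('xyz',s['tcp_rot']); p=s['eef_pos']
    d=Rc.inv().apply(np.array([x,y,z])-p)/150
    r=(Rc.inv()*R.from_euler('xyz',[np.pi,0,yaw])).as_rotvec()/np.radians(45)
    print('t',round(s['t'],2),'pos',np.round(p,1),'rot',np.round(s['tcp_rot'],3),'op',round(s['opening'],3),'F',np.round(s['ft_force'],1))
    print('shift',np.round(d,3),'rot',np.round(r,3),'j',np.round(s['joints'],2))
E
cat > p.py <<'E'
import sys
from h import plan
a=[eval(v,{'pi':3.14159265}) for v in sys.argv[1:]]
plan(*a)
E
python3 p.py 631 -5 300 pi-0.2
```

```text
t 0.35 pos [198.2 592.7 404.6] rot [-3.141 -0.     2.819] op 0.997 F [-0.3  0.6 -0.9]
shift [-4.    -2.864  0.698] rot [-0.    -0.    -0.156] j [ 1.14  0.49  1.56 -0.    1.09 -0.11]
```

```bash
python3 -m pendant '[{"x":-1,"y":-0.716,"rz":-0.156},{"x":-1,"y":-0.716,"rz":-0.156},{"x":-1,"y":-0.716,"rz":-0.156},{"x":-1,"y":-0.716,"rz":-0.156,"jaw":0.7}]'; python3 p.py 631 -5 300 pi-0.2
```

```text
t 0.35 pos [198.2 592.7 404.6] rot [-3.141 -0.     2.819] op 0.997 F [-0.3  0.6 -0.9]
shift [-4.    -2.864  0.698] rot [-0.    -0.    -0.156] j [ 1.14  0.49  1.56 -0.    1.09 -0.11]invalid input
```

```bash
python3 -m pendant '[{"x":-1,"y":-0.716,"z":0,"rx":0,"ry":0,"rz":-0.156,"jaw":0.7},{"x":-1,"y":-0.716,"z":0,"rx":0,"ry":0,"rz":-0.156,"jaw":0.7},{"x":-1,"y":-0.716,"z":0,"rx":0,"ry":0,"rz":-0.156,"jaw":0.7},{"x":-1,"y":-0.716,"z":0,"rx":0,"ry":0,"rz":-0.156,"jaw":0.7}]'; python3 p.py 631 -5 300 pi-0.2
```

```text
t: 0.85
eef_pos: [308.3, 440.9, 405.1]
tcp_rot: [-3.142, 0.0, 2.937]
ft_force: [-0.3, 0.4, 0.3]
opening: 0.704
t 0.85 pos [308.3 440.9 405.1] rot [-3.142  0.     2.937] op 0.704 F [-0.3  0.4  0.3]
shift [-2.71  -2.474  0.701] rot [-0.     0.    -0.006] j [ 0.84  0.37  1.77 -0.    1.   -0.53]
```

```bash
python3 -m pendant '[{"x":-1,"y":-0.9,"z":0,"rx":0,"ry":0,"rz":0,"jaw":0.7},{"x":-1,"y":-0.9,"z":0,"rx":0,"ry":0,"rz":0,"jaw":0.7},{"x":-1,"y":-0.9,"z":0,"rx":0,"ry":0,"rz":0,"jaw":0.7},{"x":-1,"y":-0.9,"z":0,"rx":0,"ry":0,"rz":0,"jaw":0.7}]';python3 -m pendant '[{"x":-1,"y":-0.9,"z":0,"rx":0,"ry":0,"rz":0,"jaw":0.7},{"x":-1,"y":-0.9,"z":0,"rx":0,"ry":0,"rz":0,"jaw":0.7},{"x":-1,"y":-0.9,"z":0,"rx":0,"ry":0,"rz":0,"jaw":0.7},{"x":-1,"y":-0.9,"z":0,"rx":0,"ry":0,"rz":0,"jaw":0.7}]'; python3 p.py 631 -5 300 pi-0.2
```

```text
t: 1.35
eef_pos: [428.0, 279.5, 404.8]
tcp_rot: [3.141, 0.0, 2.939]
ft_force: [-1.0, 0.2, -0.4]
opening: 0.701
t: 1.85
eef_pos: [548.2, 117.7, 404.4]
tcp_rot: [3.141, 0.0, 2.939]
ft_force: [-0.6, 0.3, 1.0]
opening: 0.703
t 1.85 pos [548.2 117.7 404.4] rot [3.141 0.    2.939] op 0.703 F [-0.6  0.3  1. ]
shift [-0.705 -0.69   0.696] rot [ 0.     0.    -0.003] j [ 0.09  0.4   1.72  0.    1.02 -1.27]
```

```bash
python3 -m pendant '[{"x":-0.705,"y":-0.69,"z":0.69,"rx":0,"ry":0,"rz":0,"jaw":0.7},{"x":-0.705,"y":-0.69,"z":0.69,"rx":0,"ry":0,"rz":0,"jaw":0.7},{"x":-0.705,"y":-0.69,"z":0.69,"rx":0,"ry":0,"rz":0,"jaw":0.7},{"x":-0.705,"y":-0.69,"z":0.69,"rx":0,"ry":0,"rz":0,"jaw":0.7},{"x":-0.705,"y":-0.69,"z":0.69,"rx":0,"ry":0,"rz":0,"jaw":0.7}]'; python3 p.py 631 -5 197 pi-0.2; python3 -c "
from h import *
c=cam('wrist','w1.png'); cam('top','t1.png'); cam('side','s1.png')
print(proj(c,[[631,-5,31]]))"
```

```text
t: 2.48
eef_pos: [629.6, -1.8, 301.4]
tcp_rot: [3.141, -0.0, 2.942]
ft_force: [0.9, 0.0, 1.1]
opening: 0.701
t 2.48 pos [629.6  -1.8 301.4] rot [ 3.141 -0.     2.942] op 0.701 F [0.9 0.  1.1]
shift [-0.014 -0.019  0.696] rot [ 0.    -0.001  0.001] j [-0.11  0.61  1.65  0.    0.88 -1.48]
[[315.57834772 201.81290234]]
```

View pics/w1.png

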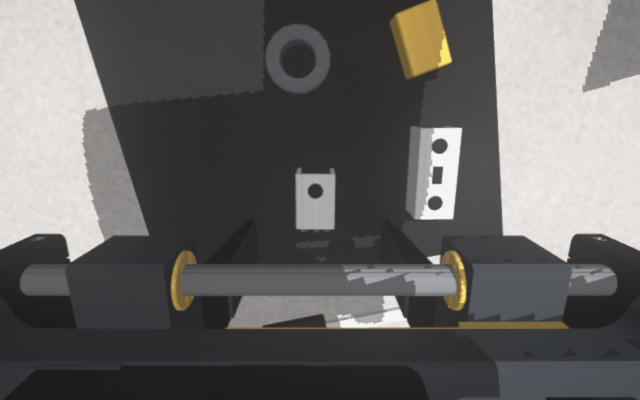

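View pics/s1.png

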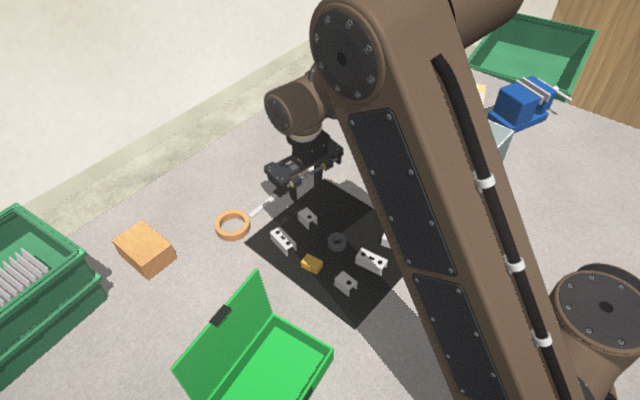

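The wrist view shows the short bracket centred at (315,202), which matches the prediction, and lined up between the fingers. I'll descend and grip it.

```bash
python3 -m pendant '[{"x":-0.014,"y":-0.019,"z":0.35,"rx":0,"ry":0,"rz":0,"jaw":0.7},{"x":-0.014,"y":-0.019,"z":0.6,"rx":0,"ry":0,"rz":0,"jaw":0.7},{"x":-0.014,"y":-0.019,"z":0.69,"rx":0,"ry":0,"rz":0,"jaw":0.7},{"x":-0.014,"y":-0.019,"z":0.69,"rx":0,"ry":0,"rz":0,"jaw":0.7},{"x":-0.014,"y":-0.019,"z":0.69,"rx":0,"ry":0,"rz":0,"jaw":0},{"x":-0.014,"y":-0.019,"z":0.69,"rx":0,"ry":0,"rz":0,"jaw":0},{"x":-0.014,"y":-0.019,"z":0.69,"rx":0,"ry":0,"rz":0,"jaw":0},{"x":-0.014,"y":-0.019,"z":0.69,"rx":0,"ry":0,"rz":0,"jaw":0}]'; python3 p.py 631 -5 400 pi-0.2
```

```text
t: 3.62
eef_pos: [631.3, -6.7, 198.1]
tcp_rot: [3.141, 0.0, 2.941]
ft_force: [-0.2, -0.0, 0.4]
opening: 0.336
t 3.62 pos [631.3  -6.7 198.1] rot [3.141 0.    2.941] op 0.336 F [-0.2 -0.   0.4]
shift [ 0.003  0.011 -1.346] rot [ 0.     0.001 -0.   ] j [-0.12  0.75  1.7   0.    0.69 -1.49]
```

```bash
python3 -m pendant '[{"x":0,"y":0,"z":-1,"rx":0,"ry":0,"rz":0,"jaw":0},{"x":0,"y":0,"z":-1,"rx":0,"ry":0,"rz":0,"jaw":0},{"x":0,"y":0,"z":-1,"rx":0,"ry":0,"rz":0,"jaw":0},{"x":0,"y":0,"z":-1,"rx":0,"ry":0,"rz":0,"jaw":0}]'; python3 p.py 447 -381 400 pi-0.024;python3 -c "
from h import *
c=cam('wrist','w2.png')"
```

```text
t: 4.12
eef_pos: [631.2, -6.7, 349.6]
tcp_rot: [3.141, 0.004, 2.941]
ft_force: [0.3, 0.1, -1.1]
opening: 0.315
t 4.12 pos [631.2  -6.7 349.6] rot [3.141 0.004 2.941] op 0.315 F [ 0.3  0.1 -1.1]
shift [ 0.706 -2.69  -0.339] rot [ 0.     0.005 -0.224] j [-0.12  0.56  1.6   0.    0.98 -1.49]
```

View pics/w2.png

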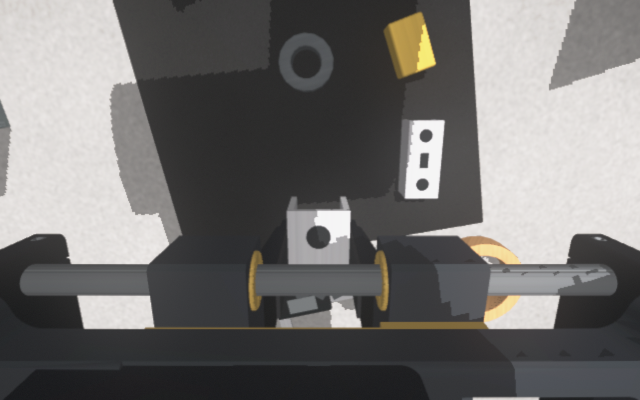

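The bracket is held, with its web visible at (318,240) between the pads. I'll carry it to the slot.

```bash
python3 -m pendant '[{"x":0.25,"y":-0.95,"z":-0.34,"rx":0,"ry":0,"rz":-0.22,"jaw":0},{"x":0.25,"y":-0.95,"z":-0.34,"rx":0,"ry":0,"rz":-0.22,"jaw":0},{"x":0.25,"y":-0.95,"z":-0.34,"rx":0,"ry":0,"rz":-0.22,"jaw":0},{"x":0.25,"y":-0.95,"z":-0.34,"rx":0,"ry":0,"rz":-0.22,"jaw":0}]'; python3 p.py 447 -381 400 pi-0.024
```

```text
t: 4.68
eef_pos: [565.5, -140.5, 397.6]
tcp_rot: [3.141, -0.001, 3.111]
ft_force: [0.6, -0.2, -0.8]
opening: 0.312
t 4.67 pos [ 565.5 -140.5  397.6] rot [ 3.141e+00 -1.000e-03  3.111e+00] op 0.312 F [ 0.6 -0.2 -0.8]
shift [ 0.741 -1.626 -0.015] rot [ 0.001 -0.002 -0.008] j [-0.36  0.44  1.67 -0.    1.03 -1.9 ]
```

```bash
python3 -m pendant '[{"x":0.4,"y":-0.85,"z":-0.02,"rx":0,"ry":0,"rz":0,"jaw":0},{"x":0.4,"y":-0.85,"z":-0.02,"rx":0,"ry":0,"rz":0,"jaw":0},{"x":0.4,"y":-0.85,"z":-0.02,"rx":0,"ry":0,"rz":0,"jaw":0}]';python3 p.py 447 -381 400 pi-0.024
```

```text
t: 5.05
eef_pos: [501.9, -266.4, 400.0]
tcp_rot: [3.14, -0.002, 3.112]
ft_force: [-1.0, -0.4, -0.3]
opening: 0.31
t 5.05 pos [ 501.9 -266.4  400. ] rot [ 3.140e+00 -2.000e-03  3.112e+00] op 0.31 F [-1.  -0.4 -0.3]
shift [ 0.343 -0.774 -0.001] rot [ 0.002 -0.003 -0.007] j [-0.6   0.42  1.71 -0.    1.02 -2.15]
```

```bash
python3 -m pendant '[{"x":0.343,"y":-0.774,"z":0,"rx":0,"ry":0,"rz":0,"jaw":0},{"x":0.343,"y":-0.774,"z":0,"rx":0,"ry":0,"rz":0,"jaw":0},{"x":0.343,"y":-0.774,"z":0,"rx":0,"ry":0,"rz":0,"jaw":0},{"x":0.343,"y":-0.774,"z":0,"rx":0,"ry":0,"rz":0,"jaw":0}]';python3 p.py 447 -381 312 pi-0.024;python3 -c "
from h import *
c=cam('wrist','w3.png');c=cam('side','s3.png')"
```

```text
t: 5.55
eef_pos: [448.7, -378.5, 400.5]
tcp_rot: [3.14, -0.001, 3.114]
ft_force: [0.3, 0.5, -0.5]
opening: 0.314
t 5.55 pos [ 448.7 -378.5  400.5] rot [ 3.140e+00 -1.000e-03  3.114e+00] op 0.314 F [ 0.3  0.5 -0.5]
shift [ 0.01  -0.018  0.59 ] rot [ 0.002 -0.001 -0.004] j [-0.81  0.44  1.66  0.    1.04 -2.36]
```

View pics/w3.png

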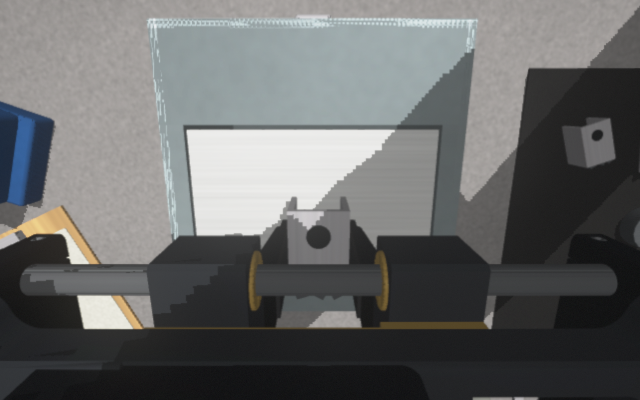

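View pics/s3.png

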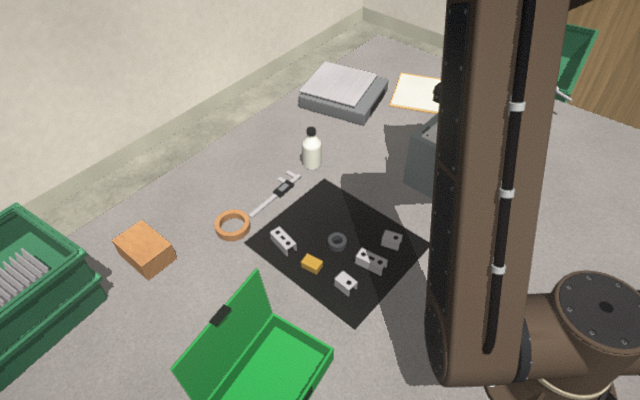

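The bracket sits over the middle of the flap, whose near edge runs from (184,127) to (441,127). I'll push it down.

```bash
python3 -m pendant '[{"x":0.01,"y":-0.018,"z":0.12,"rx":0,"ry":0,"rz":0,"jaw":0},{"x":0.01,"y":-0.018,"z":0.24,"rx":0,"ry":0,"rz":0,"jaw":0},{"x":0.01,"y":-0.018,"z":0.32,"rx":0,"ry":0,"rz":0,"jaw":0},{"x":0.01,"y":-0.018,"z":0.4,"rx":0,"ry":0,"rz":0,"jaw":0},{"x":0.01,"y":-0.018,"z":0.48,"rx":0,"ry":0,"rz":0,"jaw":0},{"x":0.01,"y":-0.018,"z":0.54,"rx":0,"ry":0,"rz":0,"jaw":0},{"x":0.01,"y":-0.018,"z":0.59,"rx":0,"ry":0,"rz":0,"jaw":0},{"x":0.01,"y":-0.018,"z":0.59,"rx":0,"ry":0,"rz":0,"jaw":0}]';python3 p.py 447 -381 312 pi-0.024;python3 -c "
from h import *
c=cam('wrist','w4.png')"
```

```text
t: 6.65
eef_pos: [446.1, -381.7, 312.4]
tcp_rot: [3.14, -0.002, 3.115]
ft_force: [-7.0, -1.4, 0.2]
opening: 0.315
t 6.65 pos [ 446.1 -381.7  312.4] rot [ 3.140e+00 -2.000e-03  3.115e+00] op 0.315 F [-7.  -1.4  0.2]
shift [-0.006  0.005  0.003] rot [ 0.002 -0.003 -0.004] j [-0.82  0.54  1.75 -0.    0.85 -2.36]
```

View pics/w4.png

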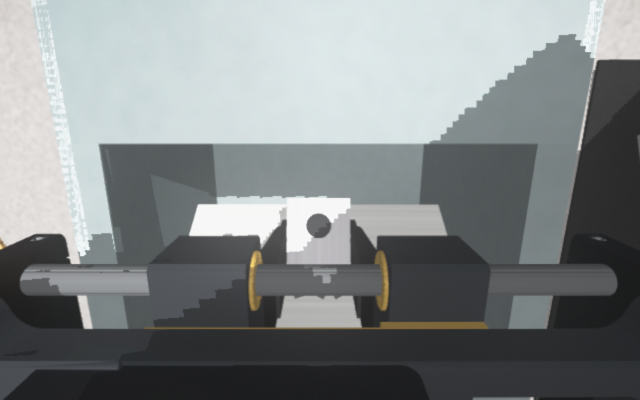

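The flap is open and the bracket is still held over its free edge, with the web at (318,220). Now I release it while holding the flap down.

```bash
python3 -m pendant '[{"x":0,"y":0,"z":0,"rx":0,"ry":0,"rz":0,"jaw":0.5},{"x":0,"y":0,"z":0,"rx":0,"ry":0,"rz":0,"jaw":0.6},{"x":0,"y":0,"z":0,"rx":0,"ry":0,"rz":0,"jaw":0.6},{"x":0,"y":0,"z":0,"rx":0,"ry":0,"rz":0,"jaw":0.6},{"x":0,"y":0,"z":0,"rx":0,"ry":0,"rz":0,"jaw":0.6},{"x":0,"y":0,"z":0,"rx":0,"ry":0,"rz":0,"jaw":0.6}]';python3 -c "
from h import *
c=cam('wrist','w5.png')"
```

```text
t: 7.45
eef_pos: [446.5, -382.0, 313.3]
tcp_rot: [-3.142, 0.0, 3.114]
ft_force: [-3.9, 0.0, 3.3]
opening: 0.6
```

View pics/w5.png

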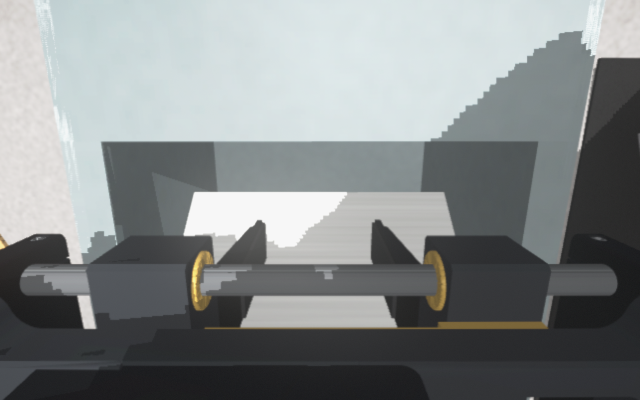

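The bracket has slid off the flap. I'll raise, move out, and look again, because a bracket may have been knocked aside.

```bash
python3 -m pendant '[{"x":0,"y":0,"z":-0.15,"rx":0,"ry":0,"rz":0,"jaw":0.7},{"x":0,"y":0,"z":-0.35,"rx":0,"ry":0,"rz":0,"jaw":0.7},{"x":0,"y":0,"z":-0.6,"rx":0,"ry":0,"rz":0,"jaw":0.7},{"x":0,"y":0.5,"z":-0.6,"rx":0,"ry":0,"rz":0,"jaw":0.7},{"x":0,"y":0.95,"z":-0.6,"rx":0,"ry":0,"rz":0,"jaw":0.7},{"x":0,"y":0.95,"z":-0.6,"rx":0,"ry":0,"rz":0.2,"jaw":0.7},{"x":0,"y":0.95,"z":-0.6,"rx":0,"ry":0,"rz":0.2,"jaw":0.7}]'
cat > look.py <<'E'
from h import *
import sys
for n in ['top','side']:
    c=cam(n,n+sys.argv[1]+'.png')
    reg=np.zeros((400,640),np.uint8)
    q=proj(c,[[350,148,3],[700,148,3],[700,-150,3],[350,-150,3]]).astype(np.int32)
    cv2.fillPoly(reg,[q],1)
    im=c['img'].astype(int)
    m=(im.min(2)>95)&(im.max(2)-im.min(2)<45)&(reg>0)
    print(n)
    for b in blobs(c,m,31,20): print(np.round(b[0]),b[1],np.round(b[2:],2))
E
python3 look.py 6;python3 p.py 422 -86 300 pi+0.32
```

```text
t: 8.38
eef_pos: [450.7, -238.5, 403.5]
tcp_rot: [3.142, 0.001, 2.96]
ft_force: [0.4, -0.9, 0.5]
opening: 0.698
top
[295. 190.] 205 [ 6.2769e+02  8.9970e+01  7.0940e+01  3.2500e+01 -1.9000e-01]
[323. 253.] 115 [ 4.2308e+02 -5.9000e-01  6.6290e+01  2.5410e+01  1.5000e-01]
[295. 250.] 133 [432.49  88.14  41.54  32.11   0.  ]
[350. 254.] 104 [ 4.2172e+02 -8.7730e+01  4.2290e+01  2.7370e+01  3.2000e-01]
side
[282. 240.] 403 [ 6.244e+02  9.403e+01  8.987e+01  4.215e+01 -2.000e-01]
[391. 239.] 277 [420.91 -79.62  51.49  45.97  -1.28]
[337. 240.] 98 [ 5.2328e+02  8.1200e+00  4.1770e+01  3.9130e+01 -2.1000e-01]
[370. 261.] 418 [4.2182e+02 6.6500e+00 7.4560e+01 4.6520e+01 1.4000e-01]
[345. 282.] 345 [ 4.315e+02  9.191e+01  5.529e+01  4.434e+01 -8.000e-02]
t 8.47 pos [ 450.7 -240.1  403.2] rot [-3.141e+00  1.000e-03  2.961e+00] op 0.701 F [-0.3  0.1 -0.3]
shift [0.373 0.976 0.688] rot [-0.     0.001 -0.638] j [-0.62  0.33  1.84  0.    0.97 -2.01]
```

View pics/top6.png

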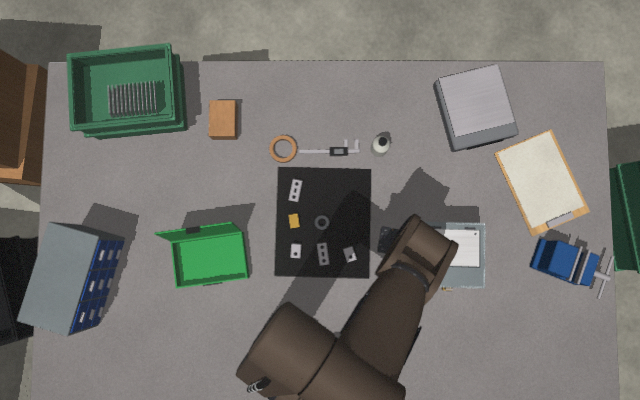

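Nothing has moved. The top view has the next short at (350,254), yaw 0.32, so I'll go there.

```bash
python3 -m pendant '[{"x":0.373,"y":0.976,"z":0.2,"rx":0,"ry":0,"rz":-0.64,"jaw":0.7},{"x":0.373,"y":0.976,"z":0.2,"rx":0,"ry":0,"rz":-0.64,"jaw":0.7},{"x":0.373,"y":0.976,"z":0.4,"rx":0,"ry":0,"rz":-0.64,"jaw":0.7},{"x":0.373,"y":0.976,"z":0.68,"rx":0,"ry":0,"rz":-0.64,"jaw":0.7},{"x":0.373,"y":0.976,"z":0.68,"rx":0,"ry":0,"rz":-0.64,"jaw":0.7}]';python3 p.py 422 -86 197 pi+0.32;python3 -c "
from h import *
c=cam('wrist','w7.png')
print(proj(c,[[422,-86,31]]))"
```

```text
t: 9.1
eef_pos: [422.5, -85.9, 299.5]
tcp_rot: [3.139, -0.004, -2.822]
ft_force: [0.2, -0.3, 0.4]
opening: 0.7
t 9.1 pos [422.5 -85.9 299.5] rot [ 3.139 -0.004 -2.822] op 0.7 F [ 0.2 -0.3  0.4]
shift [ 0.001 -0.001  0.683] rot [ 0.004 -0.005 -0.001] j [-0.35  0.39  2.13  0.    0.63 -2.24]
[[318.8668779  201.09714748]]
```

View pics/w7.png

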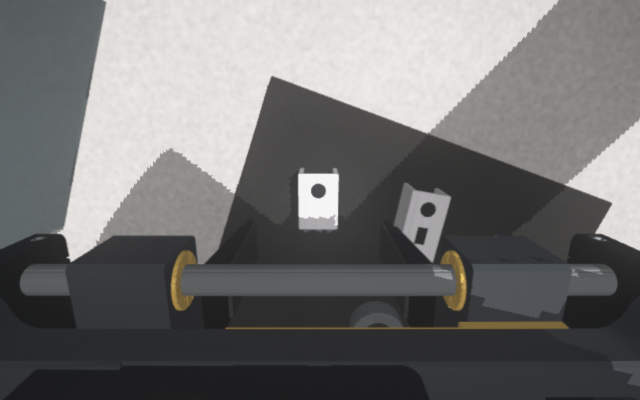

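The short is centred at (318,201) and the neighbouring bracket at (428,215) clears the fingers. I'll grip and lift.

```bash
python3 -m pendant '[{"x":0,"y":0,"z":0.35,"rx":0,"ry":0,"rz":0,"jaw":0.6},{"x":0,"y":0,"z":0.6,"rx":0,"ry":0,"rz":0,"jaw":0.6},{"x":0,"y":0,"z":0.68,"rx":0,"ry":0,"rz":0,"jaw":0.6},{"x":0,"y":0,"z":0.68,"rx":0,"ry":0,"rz":0,"jaw":0.6},{"x":0,"y":0,"z":0.68,"rx":0,"ry":0,"rz":0,"jaw":0},{"x":0,"y":0,"z":0.68,"rx":0,"ry":0,"rz":0,"jaw":0},{"x":0,"y":0,"z":0.68,"rx":0,"ry":0,"rz":0,"jaw":0},{"x":0,"y":0,"z":0.68,"rx":0,"ry":0,"rz":0,"jaw":0},{"x":0,"y":0,"z":0,"rx":0,"ry":0,"rz":0,"jaw":0},{"x":0,"y":0,"z":-0.3,"rx":0,"ry":0,"rz":0,"jaw":0}]';python3 p.py 447 -381 400 pi-0.024
```

```text
t: 10.4
eef_pos: [422.2, -85.3, 325.2]
tcp_rot: [3.14, -0.002, -2.823]
ft_force: [0.7, -0.3, -0.8]
opening: 0.315
t 10.4 pos [422.2 -85.3 325.2] rot [ 3.140e+00 -2.000e-03 -2.823e+00] op 0.315 F [ 0.7 -0.3 -0.8]
shift [ 0.461 -1.923 -0.501] rot [ 0.002 -0.003  0.436] j [-0.35  0.34  2.11  0.    0.7  -2.24]
```

```bash
python3 -m pendant '[{"x":0,"y":0,"z":-0.5,"rx":0,"ry":0,"rz":0.1,"jaw":0},{"x":0.23,"y":-0.9,"z":-0.5,"rx":0,"ry":0,"rz":0.436,"jaw":0},{"x":0.23,"y":-0.96,"z":-0.5,"rx":0,"ry":0,"rz":0.436,"jaw":0},{"x":0.23,"y":-0.96,"z":-0.5,"rx":0,"ry":0,"rz":0.436,"jaw":0},{"x":0.23,"y":-0.96,"z":-0.5,"rx":0,"ry":0,"rz":0.436,"jaw":0}]';python3 p.py 447 -381 400 pi-0.024
```

```text
t: 11.02
eef_pos: [434.3, -233.7, 398.9]
tcp_rot: [3.141, -0.001, 3.116]
ft_force: [-0.2, 0.1, -0.5]
opening: 0.312
t 11.03 pos [ 434.3 -233.7  398.9] rot [ 3.141e+00 -1.000e-03  3.116e+00] op 0.312 F [-0.2  0.1 -0.5]
shift [-0.109 -0.98  -0.008] rot [ 0.001 -0.001 -0.002] j [-0.63  0.31  1.88  0.    0.95 -2.17]
```

```bash
python3 -m pendant '[{"x":-0.11,"y":-0.98,"z":0,"rx":0,"ry":0,"rz":0,"jaw":0},{"x":-0.11,"y":-0.98,"z":0,"rx":0,"ry":0,"rz":0,"jaw":0},{"x":-0.11,"y":-0.98,"z":0,"rx":0,"ry":0,"rz":0,"jaw":0},{"x":-0.11,"y":-0.98,"z":0,"rx":0,"ry":0,"rz":0,"jaw":0},{"x":-0.11,"y":-0.98,"z":0.1,"rx":0,"ry":0,"rz":0,"jaw":0}]';python3 p.py 447 -381 312 pi-0.024;python3 -c "
from h import *
c=cam('wrist','w8.png')"
```

```text
t: 11.65
eef_pos: [447.7, -378.5, 384.2]
tcp_rot: [-3.141, 0.001, 3.119]
ft_force: [0.6, -0.4, -1.3]
opening: 0.311
t 11.65 pos [ 447.7 -378.5  384.2] rot [-3.141e+00  1.000e-03  3.119e+00] op 0.311 F [ 0.6 -0.4 -1.3]
shift [ 0.004 -0.016  0.482] rot [-0.     0.001  0.001] j [-0.81  0.46  1.68  0.    1.   -2.36]
```

View pics/w8.png

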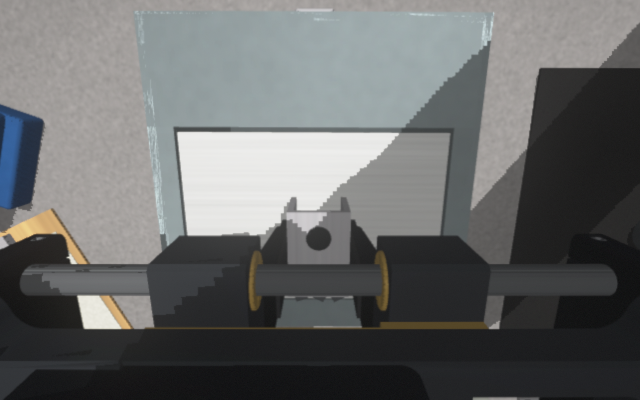

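The flap has sprung shut flush, and the second short is held above it at (318,240). I'll push it down, check that it is still gripped, then release.

```bash
python3 -m pendant '[{"x":0,"y":-0.016,"z":0.12,"rx":0,"ry":0,"rz":0,"jaw":0},{"x":0,"y":-0.016,"z":0.22,"rx":0,"ry":0,"rz":0,"jaw":0},{"x":0,"y":-0.016,"z":0.3,"rx":0,"ry":0,"rz":0,"jaw":0},{"x":0,"y":-0.016,"z":0.38,"rx":0,"ry":0,"rz":0,"jaw":0},{"x":0,"y":-0.016,"z":0.44,"rx":0,"ry":0,"rz":0,"jaw":0},{"x":0,"y":-0.016,"z":0.48,"rx":0,"ry":0,"rz":0,"jaw":0},{"x":0,"y":-0.016,"z":0.48,"rx":0,"ry":0,"rz":0,"jaw":0}]'; python3 -m pendant '[{"x":0,"y":0,"z":0,"rx":0,"ry":0,"rz":0,"jaw":0.5},{"x":0,"y":0,"z":0,"rx":0,"ry":0,"rz":0,"jaw":0.6},{"x":0,"y":0,"z":0,"rx":0,"ry":0,"rz":0,"jaw":0.6},{"x":0,"y":0,"z":0,"rx":0,"ry":0,"rz":0,"jaw":0.6},{"x":0,"y":0,"z":0,"rx":0,"ry":0,"rz":0,"jaw":0.6},{"x":0,"y":0,"z":0,"rx":0,"ry":0,"rz":0,"jaw":0.6},{"x":0,"y":0,"z":0,"rx":0,"ry":0,"rz":0,"jaw":0.6}]';python3 -c "
from h import *
c=cam('wrist','w9.png')"
```

```text
t: 12.58
eef_pos: [447.0, -381.8, 311.3]
tcp_rot: [3.14, -0.003, 3.118]
ft_force: [-6.4, -0.9, -0.7]
opening: 0.313
t: 13.45
eef_pos: [447.4, -382.7, 312.2]
tcp_rot: [-3.142, 0.0, 3.117]
ft_force: [-1.8, 1.1, 3.2]
opening: 0.6
```

View pics/w9.png

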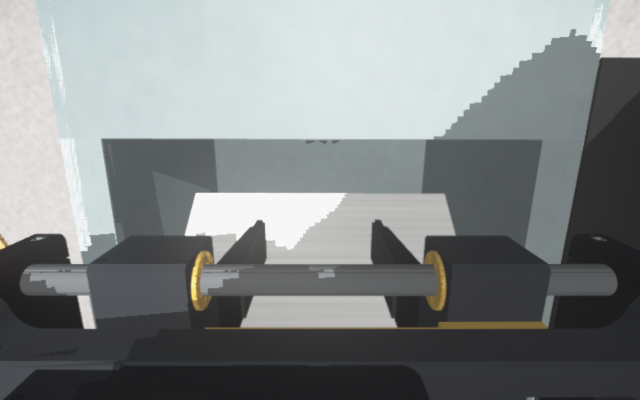

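The flap is empty, but a small mark shows at the slot lip at (322,141). I'll zoom in on it before letting the flap go.

```bash
python3 -m pendant '[{"x":0,"y":0,"z":0,"rx":0,"ry":0,"rz":0,"jaw":0.6},{"x":0,"y":0,"z":0,"rx":0,"ry":0,"rz":0,"jaw":0.6},{"x":0,"y":0,"z":0,"rx":0,"ry":0,"rz":0,"jaw":0.6}]';python3 -c "
from h import *
c=cam('wrist')
a=c['img'][110:210,250:400]
cv2.imwrite('pics/w10.png',cv2.resize(np.clip(a*1.4,0,255).astype(np.uint8)[:,:,::-1],None,fx=5,fy=5,interpolation=cv2.INTER_NEAREST))"
```

```text
t: 13.88
eef_pos: [447.4, -382.7, 312.2]
tcp_rot: [3.142, 0.0, 3.117]
ft_force: [-2.6, 0.3, 3.2]
opening: 0.602
```

View pics/w10.png

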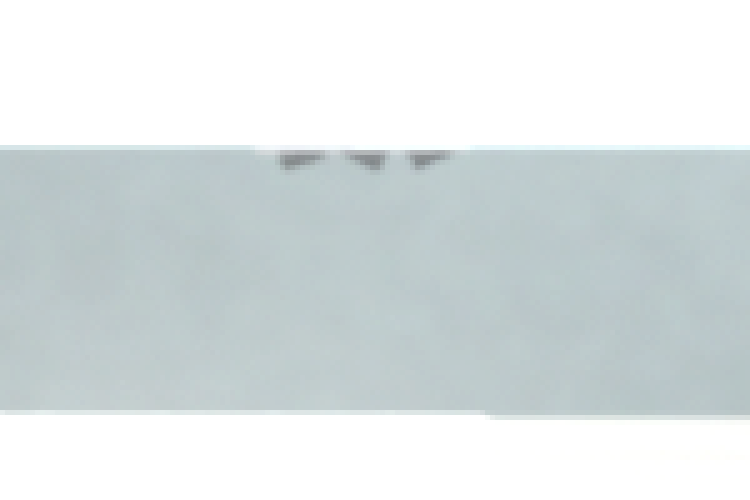

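The mark is a bracket's torn end, about 35 px wide. That width puts it at bin-floor depth, so it is inside. Next is the last short, near (433,88).

```bash
python3 -m pendant '[{"x":0,"y":0,"z":-0.15,"rx":0,"ry":0,"rz":0,"jaw":0.6},{"x":0,"y":0,"z":-0.35,"rx":0,"ry":0,"rz":0,"jaw":0.6},{"x":0,"y":0,"z":-0.6,"rx":0,"ry":0,"rz":0,"jaw":0.6},{"x":0,"y":0.5,"z":-0.6,"rx":0,"ry":0,"rz":0,"jaw":0.6},{"x":0,"y":0.95,"z":-0.6,"rx":0,"ry":0,"rz":0,"jaw":0.6},{"x":0,"y":0.95,"z":-0.6,"rx":0,"ry":0,"rz":0,"jaw":0.6},{"x":0,"y":0.95,"z":-0.6,"rx":0,"ry":0,"rz":0,"jaw":0.6}]'; python3 look.py 11;python3 p.py 433 88 350 pi
```

```text
t: 14.8
eef_pos: [451.3, -239.7, 402.4]
tcp_rot: [-3.141, 0.001, 3.119]
ft_force: [-0.2, -0.2, 0.7]
opening: 0.6
top
[295. 190.] 207 [ 6.2765e+02  8.9970e+01  7.1040e+01  3.2500e+01 -1.9000e-01]
[323. 254.] 117 [ 4.226e+02 -4.100e-01  6.721e+01  2.496e+01  1.400e-01]
[295. 250.] 133 [432.49  88.14  41.54  32.11   0.  ]
side
[282. 239.] 406 [ 6.244e+02  9.403e+01  8.987e+01  4.215e+01 -2.000e-01]
[337. 239.] 96 [523.11   7.99  40.96  40.31  -1.56]
[370. 261.] 414 [4.2175e+02 6.7800e+00 7.4530e+01 4.6520e+01 1.5000e-01]
[345. 282.] 346 [ 4.315e+02  9.191e+01  5.529e+01  4.434e+01 -8.000e-02]
t 14.9 pos [ 451.2 -241.2  402.2] rot [-3.141e+00  1.000e-03  3.117e+00] op 0.596 F [-0.1 -0.5  0.8]
shift [0.175 2.191 0.347] rot [-0.001  0.001 -0.031] j [-0.62  0.33  1.84 -0.    0.97 -2.17]
```

View pics/top11.png

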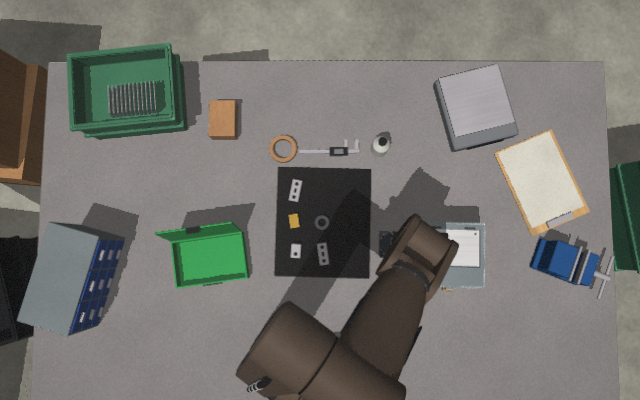

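The remaining three brackets, at (295,190), (323,254) and (295,250), have not moved. I'll go to (433,88).

```bash
python3 -m pendant '[{"x":0.08,"y":0.98,"z":0,"rx":0,"ry":0,"rz":0,"jaw":0.6},{"x":0.08,"y":0.98,"z":0,"rx":0,"ry":0,"rz":0,"jaw":0.6},{"x":0.08,"y":0.98,"z":0,"rx":0,"ry":0,"rz":0,"jaw":0.6},{"x":0.08,"y":0.98,"z":0,"rx":0,"ry":0,"rz":0,"jaw":0.6}]';python3 -m pendant '[{"x":0.08,"y":1,"z":0.1,"rx":0,"ry":0,"rz":0,"jaw":0.6},{"x":0.08,"y":1,"z":0.2,"rx":0,"ry":0,"rz":0,"jaw":0.6},{"x":0.08,"y":1,"z":0.3,"rx":0,"ry":0,"rz":0,"jaw":0.6},{"x":0.08,"y":1,"z":0.5,"rx":0,"ry":0,"rz":0,"jaw":0.6}]';python3 p.py 433 88 300 pi-.01
```

```text
t: 15.4
eef_pos: [442.8, -93.0, 402.2]
tcp_rot: [-3.142, 0.0, 3.118]
ft_force: [0.6, 0.4, -0.5]
opening: 0.598
t: 15.9
eef_pos: [435.0, 57.4, 326.7]
tcp_rot: [3.142, 0.002, 3.118]
ft_force: [0.6, -0.9, -0.2]
opening: 0.599
t 15.9 pos [435.   57.4 326.7] rot [3.142e+00 2.000e-03 3.118e+00] op 0.599 F [ 0.6 -0.9 -0.2]
shift [0.019 0.204 0.178] rot [ 0.     0.002 -0.017] j [-0.02  0.35  2.09  0.    0.71 -1.57]
```

```bash
python3 -m pendant '[{"x":0.019,"y":0.204,"z":0.18,"rx":0,"ry":0,"rz":-0.017,"jaw":0.6},{"x":0.019,"y":0.204,"z":0.18,"rx":0,"ry":0,"rz":-0.017,"jaw":0.6},{"x":0.019,"y":0.204,"z":0.18,"rx":0,"ry":0,"rz":-0.017,"jaw":0.6}]';python3 p.py 433 88 197 pi;python3 -c "
from h import *
c=cam('wrist','w12.png')
print(proj(c,[[433,88,31]]))"
```

```text
t: 16.27
eef_pos: [432.9, 86.9, 300.4]
tcp_rot: [-3.142, 0.0, 3.13]
ft_force: [-0.1, 0.7, 0.4]
opening: 0.598
t 16.27 pos [432.9  86.9 300.4] rot [-3.142  0.     3.13 ] op 0.598 F [-0.1  0.7  0.4]
shift [-0.     0.008  0.689] rot [-0.     0.    -0.015] j [ 0.05  0.4   2.11 -0.    0.64 -1.51]
[[321.01862447 199.66404523]]
```

View pics/w12.png

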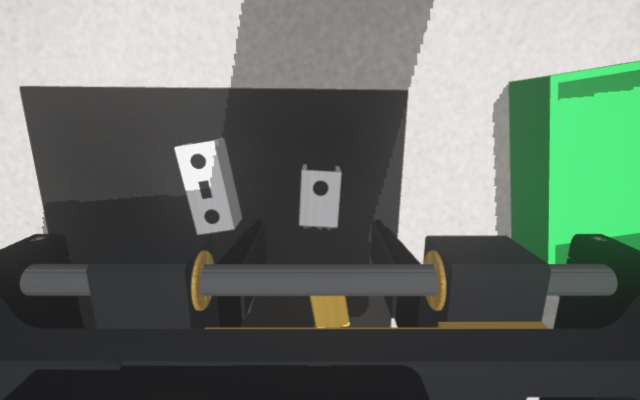

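The short is centred at (320,198), with no neighbour in the fingers' way. I'll grip and lift.

```bash
python3 -m pendant '[{"x":0,"y":0,"z":0.35,"rx":0,"ry":0,"rz":0,"jaw":0.6},{"x":0,"y":0,"z":0.6,"rx":0,"ry":0,"rz":0,"jaw":0.6},{"x":0,"y":0,"z":0.685,"rx":0,"ry":0,"rz":0,"jaw":0.6},{"x":0,"y":0,"z":0.685,"rx":0,"ry":0,"rz":0,"jaw":0.6},{"x":0,"y":0,"z":0.685,"rx":0,"ry":0,"rz":0,"jaw":0},{"x":0,"y":0,"z":0.685,"rx":0,"ry":0,"rz":0,"jaw":0},{"x":0,"y":0,"z":0.685,"rx":0,"ry":0,"rz":0,"jaw":0},{"x":0,"y":0,"z":0.685,"rx":0,"ry":0,"rz":0,"jaw":0},{"x":0,"y":0,"z":0,"rx":0,"ry":0,"rz":0,"jaw":0},{"x":0,"y":0,"z":-0.6,"rx":0,"ry":0,"rz":0,"jaw":0}]';python3 -m pendant '[{"x":-0.05,"y":-0.9,"z":-0.45,"rx":0,"ry":0,"rz":0,"jaw":0},{"x":-0.05,"y":-0.9,"z":-0.45,"rx":0,"ry":0,"rz":0,"jaw":0},{"x":-0.05,"y":-0.9,"z":-0.45,"rx":0,"ry":0,"rz":0,"jaw":0}]';python3 p.py 447 -381 400 pi-0.024
```

```text
t: 17.58
eef_pos: [431.9, 88.0, 323.5]
tcp_rot: [-3.142, -0.003, 3.131]
ft_force: [0.5, 0.2, -0.5]
opening: 0.316
t: 17.95
eef_pos: [437.7, -49.1, 391.7]
tcp_rot: [-3.141, 0.002, 3.129]
ft_force: [-0.1, 0.9, -0.7]
opening: 0.319
t 17.95 pos [437.7 -49.1 391.7] rot [-3.141e+00  2.000e-03  3.129e+00] op 0.319 F [-0.1  0.9 -0.7]
shift [-0.09  -2.212 -0.054] rot [-0.001  0.003  0.015] j [-0.26  0.25  2.01 -0.    0.89 -1.82]
```

```bash
python3 -m pendant '[{"x":-0.04,"y":-1,"z":-0.05,"rx":0,"ry":0,"rz":0.015,"jaw":0},{"x":-0.04,"y":-1,"z":-0.05,"rx":0,"ry":0,"rz":0.015,"jaw":0},{"x":-0.04,"y":-1,"z":-0.05,"rx":0,"ry":0,"rz":0.015,"jaw":0}]';python3 -m pendant '[{"x":-0.04,"y":-1,"z":-0.02,"rx":0,"ry":0,"rz":0,"jaw":0},{"x":-0.04,"y":-1,"z":-0.02,"rx":0,"ry":0,"rz":0,"jaw":0},{"x":-0.04,"y":-1,"z":-0.02,"rx":0,"ry":0,"rz":0,"jaw":0},{"x":-0.04,"y":-1,"z":-0.02,"rx":0,"ry":0,"rz":0,"jaw":0}]';python3 p.py 447 -381 400 pi-0.024
```

```text
t: 18.32
eef_pos: [442.0, -199.8, 397.6]
tcp_rot: [-3.141, 0.0, 3.116]
ft_force: [-0.2, 0.9, -1.0]
opening: 0.321
t: 18.82
eef_pos: [444.6, -348.1, 400.0]
tcp_rot: [3.141, -0.001, 3.117]
ft_force: [-0.6, 0.4, -1.5]
opening: 0.316
t 18.82 pos [ 444.6 -348.1  400. ] rot [ 3.141e+00 -1.000e-03  3.117e+00] op 0.316 F [-0.6  0.4 -1.5]
shift [-0.021 -0.219 -0.   ] rot [ 0.001 -0.001 -0.001] j [-0.78  0.41  1.71  0.    1.02 -2.33]
```

```bash
python3 -m pendant '[{"x":-0.02,"y":-0.22,"z":0,"rx":0,"ry":0,"rz":0,"jaw":0},{"x":-0.02,"y":-0.22,"z":0.1,"rx":0,"ry":0,"rz":0,"jaw":0},{"x":-0.02,"y":-0.22,"z":0.1,"rx":0,"ry":0,"rz":0,"jaw":0}]';python3 p.py 447 -381 312 pi-0.024;python3 -c "
from h import *
c=cam('wrist','w13.png')"
```

```text
t: 19.2
eef_pos: [447.2, -378.7, 384.2]
tcp_rot: [3.139, -0.002, 3.12]
ft_force: [-0.2, 0.1, -0.6]
opening: 0.32
t 19.2 pos [ 447.2 -378.7  384.2] rot [ 3.139e+00 -2.000e-03  3.120e+00] op 0.32 F [-0.2  0.1 -0.6]
shift [-0.    -0.017  0.481] rot [ 0.003 -0.003  0.003] j [-0.82  0.46  1.68  0.    1.01 -2.36]
```

View pics/w13.png

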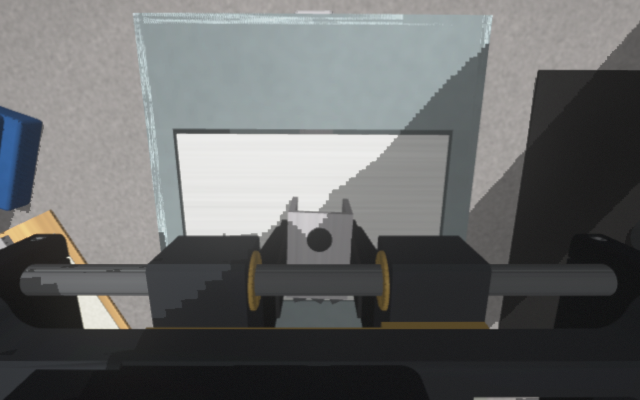

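The third short is held over the shut flap, with its web at (319,240). I'll do the same push and release.

```bash
python3 -m pendant '[{"x":0,"y":-0.016,"z":0.12,"rx":0,"ry":0,"rz":0,"jaw":0},{"x":0,"y":-0.016,"z":0.22,"rx":0,"ry":0,"rz":0,"jaw":0},{"x":0,"y":-0.016,"z":0.3,"rx":0,"ry":0,"rz":0,"jaw":0},{"x":0,"y":-0.016,"z":0.38,"rx":0,"ry":0,"rz":0,"jaw":0},{"x":0,"y":-0.016,"z":0.44,"rx":0,"ry":0,"rz":0,"jaw":0},{"x":0,"y":-0.016,"z":0.48,"rx":0,"ry":0,"rz":0,"jaw":0},{"x":0,"y":-0.016,"z":0.48,"rx":0,"ry":0,"rz":0,"jaw":0}]'; python3 -m pendant '[{"x":0,"y":0,"z":0,"rx":0,"ry":0,"rz":0,"jaw":0.5},{"x":0,"y":0,"z":0,"rx":0,"ry":0,"rz":0,"jaw":0.6},{"x":0,"y":0,"z":0,"rx":0,"ry":0,"rz":0,"jaw":0.6},{"x":0,"y":0,"z":0,"rx":0,"ry":0,"rz":0,"jaw":0.6},{"x":0,"y":0,"z":0,"rx":0,"ry":0,"rz":0,"jaw":0.6},{"x":0,"y":0,"z":0,"rx":0,"ry":0,"rz":0,"jaw":0.6},{"x":0,"y":0,"z":0,"rx":0,"ry":0,"rz":0,"jaw":0.6}]';python3 -c "
from h import *
c=cam('wrist','w14.png')"
```

```text
t: 20.12
eef_pos: [446.8, -382.3, 312.8]
tcp_rot: [3.14, -0.002, 3.119]
ft_force: [-5.1, -0.8, 0.1]
opening: 0.321
t: 21.0
eef_pos: [447.2, -382.7, 313.5]
tcp_rot: [-3.142, 0.0, 3.119]
ft_force: [-2.5, 0.9, 3.6]
opening: 0.598
```

View pics/w14.png

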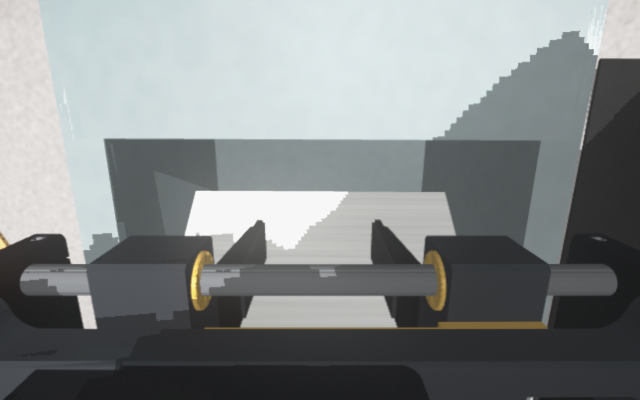

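The flap is empty and the bracket has gone into the bin. Now for the full-length bracket at (423,0), yaw 0.145.

```bash
python3 -m pendant '[{"x":0,"y":0,"z":-0.15,"rx":0,"ry":0,"rz":0,"jaw":0.6},{"x":0,"y":0,"z":-0.35,"rx":0,"ry":0,"rz":0,"jaw":0.6},{"x":0,"y":0,"z":-0.6,"rx":0,"ry":0,"rz":0,"jaw":0.6},{"x":0,"y":0.5,"z":-0.6,"rx":0,"ry":0,"rz":0,"jaw":0.6},{"x":0,"y":0.98,"z":-0.6,"rx":0,"ry":0,"rz":0,"jaw":0.6},{"x":0,"y":0.98,"z":-0.6,"rx":0,"ry":0,"rz":0,"jaw":0.6},{"x":0,"y":0.98,"z":-0.6,"rx":0,"ry":0,"rz":0,"jaw":0.6}]'; python3 look.py 15;python3 p.py 423 0 300 pi+.145
```

```text
t: 21.92
eef_pos: [450.9, -235.0, 403.7]
tcp_rot: [-3.141, 0.001, 3.121]
ft_force: [-0.1, -0.6, -0.2]
opening: 0.599
top
[295. 190.] 207 [ 6.2769e+02  8.9970e+01  7.0940e+01  3.2500e+01 -1.9000e-01]
[323. 254.] 118 [ 4.2263e+02 -6.6000e-01  6.7200e+01  2.5410e+01  1.5000e-01]
side
[282. 240.] 402 [ 6.2438e+02  9.4090e+01  8.9860e+01  4.2230e+01 -2.0000e-01]
[337. 239.] 99 [523.1    7.26  40.52  39.42  -0.88]
[370. 261.] 414 [4.2223e+02 6.8500e+00 7.3190e+01 4.6520e+01 1.5000e-01]
t 22.02 pos [ 450.9 -236.6  403.5] rot [-3.141e+00  1.000e-03  3.119e+00] op 0.599 F [-0.1 -0.5 -0.4]
shift [0.222 1.573 0.689] rot [-0.001  0.001 -0.214] j [-0.61  0.33  1.84  0.    0.97 -2.16]
```

View pics/top15.png

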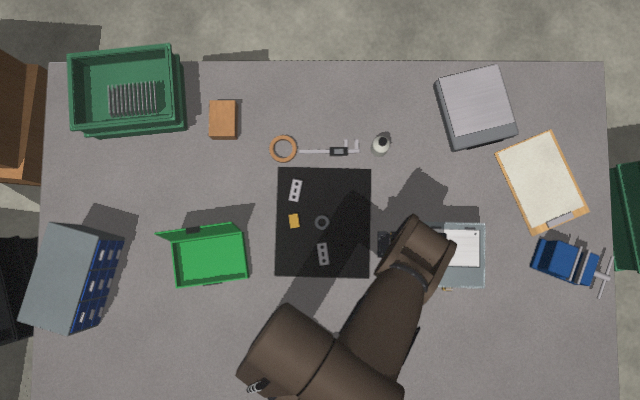

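Only the two full-length brackets are left, at (295,190) and (323,254).

```bash
python3 -m pendant '[{"x":0.11,"y":0.8,"z":0,"rx":0,"ry":0,"rz":-0.21,"jaw":0.6},{"x":0.11,"y":0.8,"z":0,"rx":0,"ry":0,"rz":-0.21,"jaw":0.6},{"x":0.11,"y":0.8,"z":0,"rx":0,"ry":0,"rz":-0.21,"jaw":0.6}]';python3 p.py 423 0 300 pi+.145
```

```text
t: 22.4
eef_pos: [436.6, -114.0, 403.5]
tcp_rot: [3.141, 0.0, -2.997]
ft_force: [0.4, 0.4, -0.3]
opening: 0.598
t 22.4 pos [ 436.6 -114.   403.5] rot [ 3.141  0.    -2.997] op 0.598 F [ 0.4  0.4 -0.3]
shift [-0.02   0.765  0.69 ] rot [ 0.     0.    -0.001] j [-0.4   0.25  1.97  0.    0.93 -2.12]
```

```bash
python3 -m pendant '[{"x":-0.02,"y":0.765,"z":0.3,"rx":0,"ry":0,"rz":0,"jaw":0.6},{"x":-0.02,"y":0.765,"z":0.5,"rx":0,"ry":0,"rz":0,"jaw":0.6},{"x":-0.02,"y":0.765,"z":0.69,"rx":0,"ry":0,"rz":0,"jaw":0.6},{"x":-0.02,"y":0.765,"z":0.69,"rx":0,"ry":0,"rz":0,"jaw":0.6},{"x":-0.02,"y":0.765,"z":0.69,"rx":0,"ry":0,"rz":0,"jaw":0.6}]';python3 p.py 423 0 197 pi+.145;python3 -c "
from h import *
c=cam('wrist','w16.png')
print(proj(c,[[423,0,31]]))"
```

```text
t: 23.02
eef_pos: [424.5, -2.7, 300.7]
tcp_rot: [-3.141, 0.001, -3.001]
ft_force: [0.1, -0.5, 0.3]
opening: 0.597
t 23.02 pos [424.5  -2.7 300.7] rot [-3.141e+00  1.000e-03 -3.001e+00] op 0.597 F [ 0.1 -0.5  0.3]
shift [0.008 0.019 0.692] rot [-0.     0.001 -0.005] j [-0.16  0.38  2.15 -0.    0.62 -1.87]
[[323.50104629 198.12728897]]
```

View pics/w16.png

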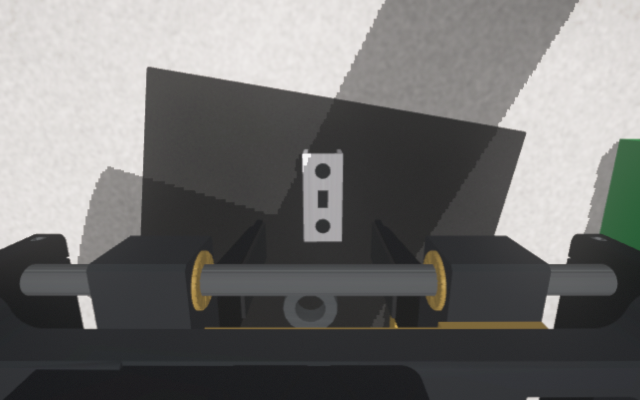

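The bracket is centred at (322,197). I'll grip, lift and carry it to the case.

```bash
python3 -m pendant '[{"x":0.008,"y":0.015,"z":0.35,"rx":0,"ry":0,"rz":0,"jaw":0.6},{"x":0.008,"y":0.015,"z":0.6,"rx":0,"ry":0,"rz":0,"jaw":0.6},{"x":0.008,"y":0.015,"z":0.69,"rx":0,"ry":0,"rz":0,"jaw":0.6},{"x":0.008,"y":0.015,"z":0.69,"rx":0,"ry":0,"rz":0,"jaw":0.6},{"x":0.008,"y":0.015,"z":0.69,"rx":0,"ry":0,"rz":0,"jaw":0},{"x":0.008,"y":0.015,"z":0.69,"rx":0,"ry":0,"rz":0,"jaw":0},{"x":0.008,"y":0.015,"z":0.69,"rx":0,"ry":0,"rz":0,"jaw":0},{"x":0.008,"y":0.015,"z":0.69,"rx":0,"ry":0,"rz":0,"jaw":0},{"x":0,"y":0,"z":0.1,"rx":0,"ry":0,"rz":0,"jaw":0},{"x":0,"y":0,"z":-0.2,"rx":0,"ry":0,"rz":0,"jaw":0}]';python3 p.py 392 404 310 pi+.148
```

```text
t: 24.32
eef_pos: [423.4, -1.4, 322.5]
tcp_rot: [3.141, -0.003, -2.999]
ft_force: [1.9, -0.3, -0.0]
opening: 0.313
t 24.32 pos [423.4  -1.4 322.5] rot [ 3.141e+00 -3.000e-03 -2.999e+00] op 0.313 F [ 1.9 -0.3 -0. ]
shift [-0.176  2.705  0.085] rot [ 0.001 -0.003 -0.007] j [-0.16  0.34  2.13  0.    0.68 -1.87]
```

```bash
python3 -m pendant '[{"x":-0.06,"y":0.95,"z":0,"rx":0,"ry":0,"rz":0,"jaw":0},{"x":-0.06,"y":0.95,"z":0,"rx":0,"ry":0,"rz":0,"jaw":0},{"x":-0.06,"y":0.95,"z":0,"rx":0,"ry":0,"rz":0,"jaw":0},{"x":-0.06,"y":0.95,"z":0,"rx":0,"ry":0,"rz":0,"jaw":0}]';python3 -m pendant '[{"x":-0.06,"y":0.95,"z":0,"rx":0,"ry":0,"rz":0,"jaw":0},{"x":-0.06,"y":0.95,"z":0,"rx":0,"ry":0,"rz":0,"jaw":0},{"x":-0.06,"y":0.95,"z":0,"rx":0,"ry":0,"rz":0,"jaw":0},{"x":-0.06,"y":0.95,"z":0,"rx":0,"ry":0,"rz":0,"jaw":0}]';python3 p.py 392 404 310 pi+.148
```

```text
t: 24.82
eef_pos: [411.7, 142.0, 321.5]
tcp_rot: [3.142, 0.0, -2.997]
ft_force: [-0.1, -1.0, -1.2]
opening: 0.312
t: 25.32
eef_pos: [400.9, 283.2, 321.2]
tcp_rot: [-3.141, -0.0, -2.998]
ft_force: [-0.4, -0.1, -0.7]
opening: 0.318
t 25.32 pos [400.9 283.2 321.2] rot [-3.141 -0.    -2.998] op 0.318 F [-0.4 -0.1 -0.7]
shift [-0.057  0.806  0.075] rot [-0.    -0.001 -0.006] j [ 0.48  0.42  1.97 -0.    0.75 -1.23]
```

```bash
python3 -m pendant '[{"x":-0.057,"y":0.806,"z":0.07,"rx":0,"ry":0,"rz":0,"jaw":0},{"x":-0.057,"y":0.806,"z":0.07,"rx":0,"ry":0,"rz":0,"jaw":0},{"x":-0.057,"y":0.806,"z":0.07,"rx":0,"ry":0,"rz":0,"jaw":0},{"x":-0.057,"y":0.806,"z":0.07,"rx":0,"ry":0,"rz":0,"jaw":0}]';python3 p.py 392 404 200 pi+.148;python3 -c "
from h import *
c=cam('wrist','w17.png');cam('side','s17.png')"
```

```text
t: 25.82
eef_pos: [392.7, 402.6, 310.7]
tcp_rot: [-3.141, -0.001, -3.0]
ft_force: [-0.1, -0.3, -0.7]
opening: 0.313
t 25.82 pos [392.7 402.6 310.7] rot [-3.141e+00 -1.000e-03 -3.000e+00] op 0.313 F [-0.1 -0.3 -0.7]
shift [0.002 0.011 0.738] rot [-0.001 -0.001 -0.009] j [ 0.68  0.52  1.81 -0.    0.81 -1.03]
```

View pics/w17.png

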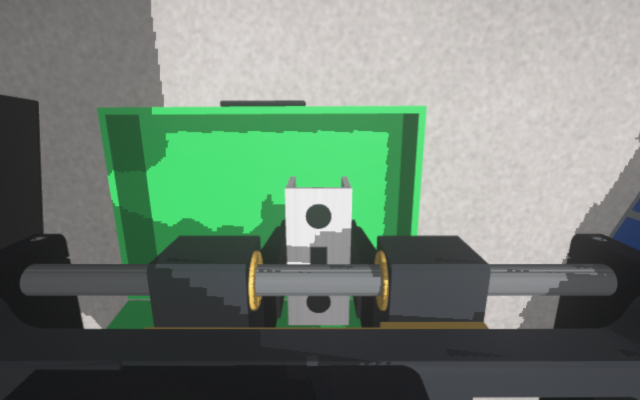

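View pics/s17.png

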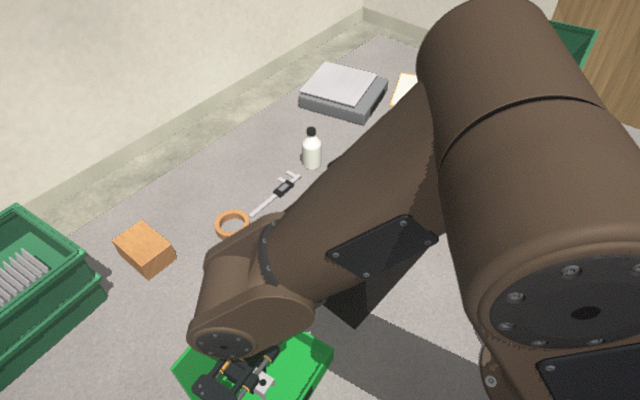

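The bracket is lined up with the case; its near rim runs from (100,110) to (425,110). I'll lower and release it.

```bash
python3 -m pendant '[{"x":0.05,"y":0.01,"z":0.3,"rx":0,"ry":0,"rz":0,"jaw":0},{"x":0.05,"y":0.01,"z":0.5,"rx":0,"ry":0,"rz":0,"jaw":0},{"x":0.05,"y":0.01,"z":0.65,"rx":0,"ry":0,"rz":0,"jaw":0},{"x":0.05,"y":0.01,"z":0.7,"rx":0,"ry":0,"rz":0,"jaw":0},{"x":0.05,"y":0.01,"z":0.73,"rx":0,"ry":0,"rz":0,"jaw":0},{"x":0.05,"y":0.01,"z":0.73,"rx":0,"ry":0,"rz":0,"jaw":0}]';python3 -m pendant '[{"x":0,"y":0,"z":0,"rx":0,"ry":0,"rz":0,"jaw":0.45},{"x":0,"y":0,"z":0,"rx":0,"ry":0,"rz":0,"jaw":0.45},{"x":0,"y":0,"z":-0.2,"rx":0,"ry":0,"rz":0,"jaw":0.5},{"x":0,"y":0,"z":-0.5,"rx":0,"ry":0,"rz":0,"jaw":0.5},{"x":0,"y":0,"z":-0.9,"rx":0,"ry":0,"rz":0,"jaw":0.6},{"x":0,"y":0,"z":-0.9,"rx":0,"ry":0,"rz":0,"jaw":0.6}]';python3 -c "
from h import *
c=cam('wrist','w18.png')"; python3 p.py 628 90 330 pi-.2
```

```text
t: 26.68
eef_pos: [384.8, 404.5, 202.0]
tcp_rot: [3.141, 0.001, -3.0]
ft_force: [1.2, -0.3, -0.2]
opening: 0.316
t: 27.42
eef_pos: [384.6, 404.9, 340.8]
tcp_rot: [3.137, 0.007, -2.999]
ft_force: [0.2, -0.3, -0.1]
opening: 0.593
t 27.48 pos [384.3 404.6 338.4] rot [ 3.139  0.004 -2.999] op 0.596 F [-0.4 -0.2  0.3]
shift [-1.31  -2.307  0.056] rot [0.004 0.004 0.436] j [ 0.69  0.47  1.8   0.    0.86 -1.02]
```

View pics/w18.png

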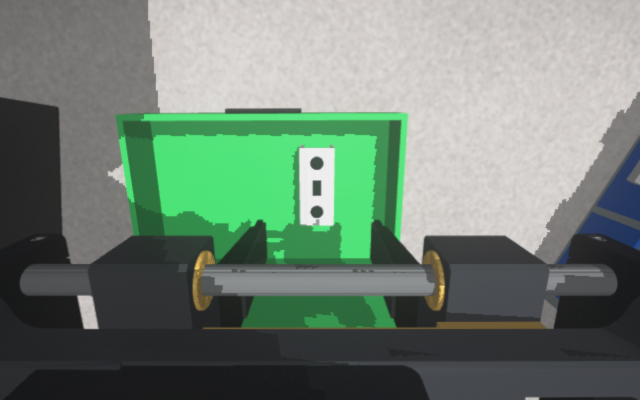

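The first good bracket lies flat in the case at (317,187). The straight path back would cross the open lid, so I'll retreat along -y first.

```bash
python3 -m pendant '[{"x":-0.05,"y":-1,"z":-0.2,"rx":0,"ry":0,"rz":0.1,"jaw":0.6},{"x":-0.05,"y":-1,"z":-0.2,"rx":0,"ry":0,"rz":0.2,"jaw":0.6},{"x":-0.05,"y":-1,"z":-0.2,"rx":0,"ry":0,"rz":0.43,"jaw":0.6},{"x":-0.05,"y":-1,"z":-0.2,"rx":0,"ry":0,"rz":0.43,"jaw":0.6},{"x":-0.05,"y":-1,"z":-0.2,"rx":0,"ry":0,"rz":0.43,"jaw":0.6}]'; python3 p.py 628 90 330 pi-.2
```

```text
t: 28.1
eef_pos: [413.1, 257.8, 365.7]
tcp_rot: [-3.141, -0.001, 2.949]
ft_force: [0.5, 1.2, -0.1]
opening: 0.598
t 28.1 pos [413.1 257.8 365.7] rot [-3.141e+00 -1.000e-03  2.949e+00] op 0.598 F [ 0.5  1.2 -0.1]
shift [-1.62  -0.824  0.237] rot [-0.001 -0.001  0.009] j [ 0.42  0.35  1.94  0.    0.86 -0.96]
```

```bash
python3 -m pendant '[{"x":-0.4,"y":-0.75,"z":0,"rx":0,"ry":0,"rz":0,"jaw":0.6},{"x":-0.4,"y":-0.75,"z":0,"rx":0,"ry":0,"rz":0,"jaw":0.6},{"x":-0.9,"y":-0.82,"z":0,"rx":0,"ry":0,"rz":0,"jaw":0.6},{"x":-1,"y":-0.82,"z":0,"rx":0,"ry":0,"rz":0,"jaw":0.6},{"x":-1,"y":-0.82,"z":0.2,"rx":0,"ry":0,"rz":0,"jaw":0.6}]'; python3 p.py 628 90 310 pi-.2; python3 look.py 19
```

```text
t: 28.72
eef_pos: [538.4, 107.9, 336.3]
tcp_rot: [3.141, 0.003, 2.949]
ft_force: [-0.3, 0.8, 0.3]
opening: 0.602
t 28.73 pos [538.4 107.9 336.3] rot [3.141e+00 3.000e-03 2.949e+00] op 0.602 F [-0.3  0.8  0.3]
shift [-0.608 -0.003  0.177] rot [0.001 0.004 0.009] j [ 0.08  0.47  1.82  0.    0.85 -1.3 ]
top
[296. 184.] 42 [ 6.4501e+02  8.6360e+01  3.0580e+01  2.4620e+01 -1.6000e-01]
side
[305. 214.] 42 [639.16  -4.8   32.68  11.47   1.38]
[286. 226.] 22 [649.2   55.82  20.22   8.29  -1.49]
[283. 242.] 314 [ 6.2314e+02  9.5110e+01  8.7070e+01  4.0580e+01 -1.9000e-01]
```

```bash
python3 -m pendant '[{"x":-0.608,"y":0,"z":0.17,"rx":0,"ry":0,"rz":0,"jaw":0.6},{"x":-0.608,"y":0,"z":0.17,"rx":0,"ry":0,"rz":0,"jaw":0.6},{"x":-0.608,"y":0,"z":0.17,"rx":0,"ry":0,"rz":0,"jaw":0.6}]'; python3 p.py 628 90 197 pi-.2;python3 -c "
from h import *
c=cam('wrist','w20.png')
print(proj(c,[[628,90,31]]))"
```

```text
t: 29.2
eef_pos: [626.9, 90.4, 310.2]
tcp_rot: [-3.141, -0.001, 2.948]
ft_force: [-0.9, -0.3, -0.2]
opening: 0.599
t 29.2 pos [626.9  90.4 310.2] rot [-3.141e+00 -1.000e-03  2.948e+00] op 0.599 F [-0.9 -0.3 -0.2]
shift [-0.008 -0.001  0.755] rot [-0.    -0.001  0.008] j [ 0.04  0.6   1.63  0.    0.91 -1.34]
[[319.11681603 198.00396904]]
```

View pics/w20.png

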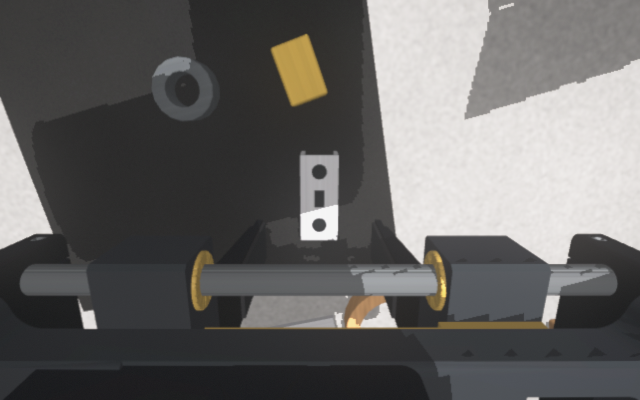

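View pics/side19.png

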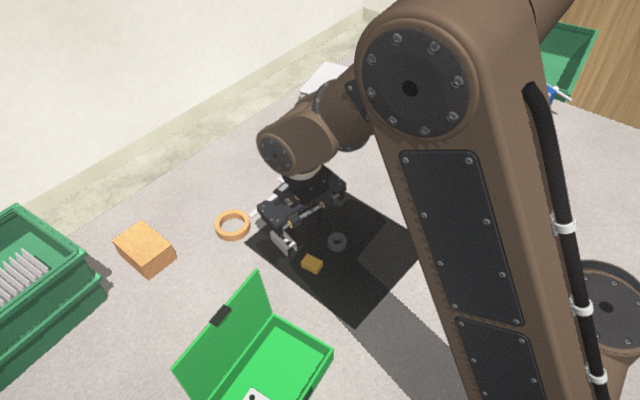

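The extra side-view blob was the gripper itself. The last bracket is centred at (319,197) in the wrist view, so I'll grip it and carry it back along the clear path.

```bash
python3 -m pendant '[{"x":0,"y":0,"z":0.4,"rx":0,"ry":0,"rz":0,"jaw":0.6},{"x":0,"y":0,"z":0.65,"rx":0,"ry":0,"rz":0,"jaw":0.6},{"x":0,"y":0,"z":0.752,"rx":0,"ry":0,"rz":0,"jaw":0.6},{"x":0,"y":0,"z":0.752,"rx":0,"ry":0,"rz":0,"jaw":0.6},{"x":0,"y":0,"z":0.752,"rx":0,"ry":0,"rz":0,"jaw":0},{"x":0,"y":0,"z":0.752,"rx":0,"ry":0,"rz":0,"jaw":0},{"x":0,"y":0,"z":0.752,"rx":0,"ry":0,"rz":0,"jaw":0},{"x":0,"y":0,"z":0.752,"rx":0,"ry":0,"rz":0,"jaw":0},{"x":0,"y":0,"z":0.3,"rx":0,"ry":0,"rz":0,"jaw":0},{"x":0,"y":0,"z":-0.1,"rx":0,"ry":0,"rz":0,"jaw":0}]';python3 p.py 425 150 340 pi+.148
```

```text
t: 30.5
eef_pos: [625.8, 89.6, 324.1]
tcp_rot: [-3.141, -0.002, 2.946]
ft_force: [0.8, -0.2, 0.0]
opening: 0.313
t 30.5 pos [625.8  89.6 324.1] rot [-3.141e+00 -2.000e-03  2.946e+00] op 0.313 F [ 0.8 -0.2  0. ]
shift [ 1.392  0.134 -0.104] rot [-0.    -0.002 -0.438] j [ 0.04  0.59  1.62  0.    0.93 -1.34]
```

```bash
python3 -m pendant '[{"x":1,"y":0.1,"z":-0.1,"rx":0,"ry":0,"rz":0,"jaw":0},{"x":1,"y":0.1,"z":-0.1,"rx":0,"ry":0,"rz":-0.2,"jaw":0},{"x":1,"y":0.1,"z":-0.1,"rx":0,"ry":0,"rz":-0.44,"jaw":0},{"x":1,"y":0.1,"z":-0.1,"rx":0,"ry":0,"rz":-0.44,"jaw":0}]';python3 p.py 405 315 330 pi+.148
```

```text
t: 31.0
eef_pos: [480.6, 134.0, 338.8]
tcp_rot: [3.142, 0.0, -2.99]
ft_force: [0.4, 0.2, -0.4]
opening: 0.315
t 31.0 pos [480.6 134.  338.8] rot [ 3.142  0.    -2.99 ] op 0.315 F [ 0.4  0.2 -0.4]
shift [0.316 1.269 0.059] rot [0.    0.001 0.004] j [ 0.14  0.4   1.94  0.    0.8  -1.58]
```

```bash
python3 -m pendant '[{"x":0.36,"y":0,"z":0,"rx":0,"ry":0,"rz":0,"jaw":0},{"x":0.36,"y":0.4,"z":0,"rx":0,"ry":0,"rz":0,"jaw":0},{"x":0.36,"y":1,"z":0,"rx":0,"ry":0,"rz":0,"jaw":0},{"x":0.36,"y":1,"z":0,"rx":0,"ry":0,"rz":0,"jaw":0},{"x":0.36,"y":1,"z":0,"rx":0,"ry":0,"rz":0,"jaw":0}]';python3 p.py 398 314 310 pi+.148
```

```text
t: 31.62
eef_pos: [406.5, 275.2, 337.8]
tcp_rot: [3.141, 0.0, -2.992]
ft_force: [0.4, -0.7, -0.5]
opening: 0.311
t 31.62 pos [406.5 275.2 337.8] rot [ 3.141  0.    -2.992] op 0.311 F [ 0.4 -0.7 -0.5]
shift [0.018 0.264 0.185] rot [0.    0.    0.002] j [ 0.46  0.39  1.96  0.    0.79 -1.26]
```

```bash
python3 -m pendant '[{"x":0.018,"y":0.264,"z":0.18,"rx":0,"ry":0,"rz":0,"jaw":0},{"x":0.018,"y":0.264,"z":0.18,"rx":0,"ry":0,"rz":0,"jaw":0},{"x":0.018,"y":0.264,"z":0.18,"rx":0,"ry":0,"rz":0,"jaw":0}]';python3 p.py 398 314 200 pi+.148;python3 -c "
from h import *
c=cam('wrist','w21.png')"
```

```text
t: 32.0
eef_pos: [398.0, 311.7, 311.1]
tcp_rot: [-3.141, -0.0, -2.993]
ft_force: [0.1, 0.2, -1.2]
opening: 0.313
t 32.0 pos [398.  311.7 311.1] rot [-3.141 -0.    -2.993] op 0.313 F [ 0.1  0.2 -1.2]
shift [-0.002  0.015  0.741] rot [-0. -0.  0.] j [ 0.53  0.45  1.95 -0.    0.74 -1.19]
```

View pics/w21.png

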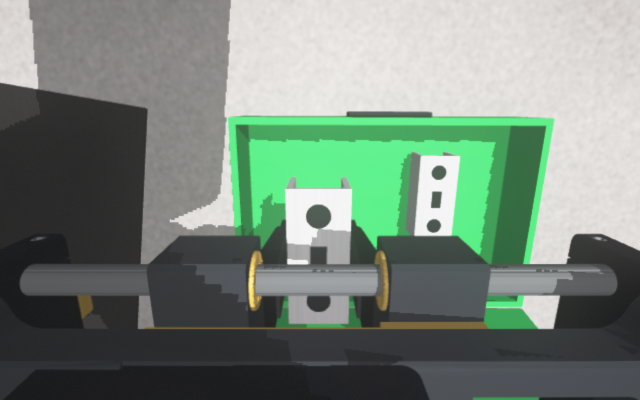

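The held bracket at (318,240) is inside the case outline and clear of the first one at (436,195). I'll lower and release it.

```bash
python3 -m pendant '[{"x":0,"y":0.005,"z":0.3,"rx":0,"ry":0,"rz":0,"jaw":0},{"x":0,"y":0.005,"z":0.5,"rx":0,"ry":0,"rz":0,"jaw":0},{"x":0,"y":0.005,"z":0.65,"rx":0,"ry":0,"rz":0,"jaw":0},{"x":0,"y":0.005,"z":0.7,"rx":0,"ry":0,"rz":0,"jaw":0},{"x":0,"y":0.005,"z":0.735,"rx":0,"ry":0,"rz":0,"jaw":0},{"x":0,"y":0.005,"z":0.735,"rx":0,"ry":0,"rz":0,"jaw":0}]';python3 -m pendant '[{"x":0,"y":0,"z":0,"rx":0,"ry":0,"rz":0,"jaw":0.45},{"x":0,"y":0,"z":0,"rx":0,"ry":0,"rz":0,"jaw":0.45},{"x":0,"y":0,"z":-0.2,"rx":0,"ry":0,"rz":0,"jaw":0.45},{"x":0,"y":0,"z":-0.5,"rx":0,"ry":0,"rz":0,"jaw":0.45},{"x":0,"y":0,"z":-1,"rx":0,"ry":0,"rz":0,"jaw":0.3},{"x":0,"y":0,"z":-1,"rx":0,"ry":0,"rz":0,"jaw":0.3},{"x":0,"y":0,"z":-1,"rx":0,"ry":0,"rz":0,"jaw":0}]';python3 -m pendant '[{"x":0,"y":-0.9,"z":-0.4,"rx":0,"ry":0,"rz":0,"jaw":0},{"x":0,"y":-0.9,"z":-0.4,"rx":0,"ry":0,"rz":0,"jaw":0},{"x":0,"y":-0.9,"z":-0.4,"rx":0,"ry":0,"rz":0,"jaw":0},{"x":0,"y":-0.9,"z":-0.4,"rx":0,"ry":0,"rz":0,"jaw":0}]'; python3 look.py 22
```

```text
t: 32.8
eef_pos: [397.4, 313.2, 201.4]
tcp_rot: [3.141, 0.001, -2.992]
ft_force: [-0.6, 0.1, -1.2]
opening: 0.316
t: 33.67
eef_pos: [396.9, 313.2, 351.4]
tcp_rot: [3.141, 0.002, -2.991]
ft_force: [-0.8, -0.4, -0.5]
opening: 0.247
t: 34.17
eef_pos: [417.6, 178.8, 409.9]
tcp_rot: [-3.142, -0.001, -2.994]
ft_force: [-0.0, 0.6, -0.6]
opening: 0.003
top
side
[326. 251.] 43 [521.92  51.01  41.98   7.25  -1.42]
```

View pics/top22.png

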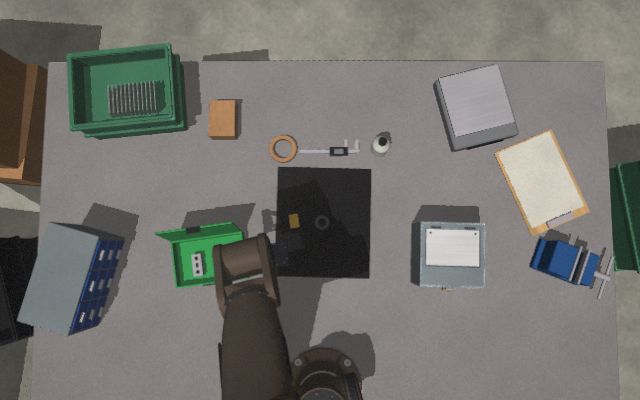

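View pics/side22.png

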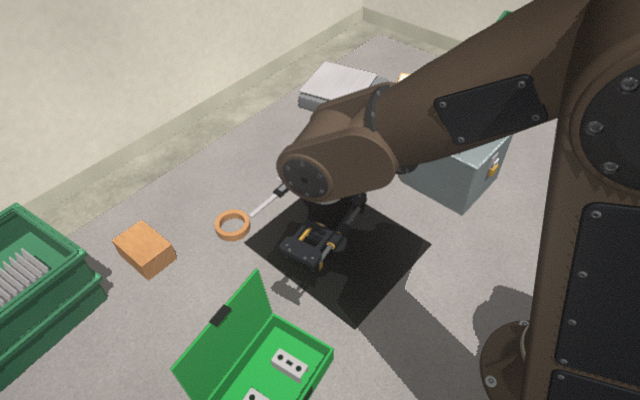

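All five brackets are sorted. The mat is empty, the flap is shut and flush, and both good brackets lie in the case. Next I'll measure the lid angle from its free-edge corners.

```bash
python3 - <<'E'
from h import *
from scipy.optimize import brentq
c=cam('top'); s=cam('side')
o=np.array([403.6,360.6]); th=.148; ex=np.array([np.cos(th),np.sin(th)]); ey=np.array([-ex[1],ex[0]])
for cc,px in ((c,[(928+.5)/6-.5,(1400+.5)/6-.5]),(c,[(1390+.5)/6-.5,(1335+.5)/6-.5]),(s,[257,270]),(s,[173,372])):
    f=lambda a: (onplane(cc,px,50+150*np.sin(a))[0,:2]-o)@ex-50-25+150*np.cos(a)
    for a in np.arange(1.4,1.95,.05):
        if f(a)*f(a+.05)<0:
            r=brentq(f,a,a+.05); P=onplane(cc,px,50+150*np.sin(r))[0]; print(r,P,(P[:2]-o)@ey)
for x,y in ((85,0),(25,0)): print(x,y,o+ex*(x+50)+ey*y)
E
python3 p.py 500 190 430 pi+.148
```

```text
1.7217398511937227 [483.13986129 488.67054231 198.2944459 ] 114.94150089884135
1.7131602433207531 [515.34458198 264.02850447 198.48250423] -111.99366244425019
1.7054240009182915 [513.80416052 266.56654014 198.6427061 ] -109.2562216351835
1.6813776252710015 [476.80333879 490.46771954 199.08381741] 117.65341680606657
85 0 [537.12417682 380.50713952]
25 0 [477.78009823 371.65952196]
t 34.38 pos [417.3 180.6 409.7] rot [-3.142e+00 -2.000e-03 -2.991e+00] op 0.004 F [ 0.1 -0.6  0.3]
shift [-0.554 -0.021 -0.136] rot [-0.    -0.003  0.004] j [ 0.26  0.24  1.95  0.    0.95 -1.46]
```

The lid is at about 1.71 rad by four corner measurements, so its free edge is near case x 46 mm, z 199 mm. I'll go round it high, with the jaws shut, to (540,381).

```bash
python3 -m pendant '[{"x":-0.8,"y":0,"z":-0.2,"rx":0,"ry":0,"rz":0,"jaw":0},{"x":-0.8,"y":0,"z":-0.2,"rx":0,"ry":0,"rz":0,"jaw":0},{"x":-0.8,"y":0,"z":-0.2,"rx":0,"ry":0,"rz":0,"jaw":0},{"x":-0.8,"y":0,"z":-0.2,"rx":0,"ry":0,"rz":0,"jaw":0}]'; python3 p.py 540 381 440 pi+.148
```

```text
t: 34.88
eef_pos: [535.4, 198.5, 439.5]
tcp_rot: [-3.142, -0.003, -2.991]
ft_force: [0.5, -0.2, -0.2]
opening: 0.003
t 34.88 pos [535.4 198.5 439.5] rot [-3.142e+00 -3.000e-03 -2.991e+00] op 0.003 F [ 0.5 -0.2 -0.2]
shift [-0.214  1.198 -0.004] rot [-0.    -0.003  0.004] j [ 0.24  0.38  1.65  0.    1.12 -1.48]
```

```bash
python3 -m pendant '[{"x":-0.22,"y":1,"z":0,"rx":0,"ry":0,"rz":0,"jaw":0},{"x":-0.22,"y":1,"z":0,"rx":0,"ry":0,"rz":0,"jaw":0},{"x":-0.22,"y":1,"z":0,"rx":0,"ry":0,"rz":0,"jaw":0},{"x":-0.22,"y":1,"z":0,"rx":0,"ry":0,"rz":0,"jaw":0}]'; python3 p.py 540 381 345 pi+.148
```

```text
t: 35.38
eef_pos: [544.7, 352.9, 440.1]
tcp_rot: [-3.141, -0.001, -2.988]
ft_force: [-0.7, -0.4, -0.4]
opening: 0.005
t 35.38 pos [544.7 352.9 440.1] rot [-3.141e+00 -1.000e-03 -2.988e+00] op 0.005 F [-0.7 -0.4 -0.4]
shift [0.001 0.19  0.634] rot [-0.    -0.002  0.007] j [ 0.47  0.5   1.45  0.    1.2  -1.25]
```

```bash
python3 -m pendant '[{"x":0,"y":0.19,"z":0,"rx":0,"ry":0,"rz":0,"jaw":0},{"x":0,"y":0.19,"z":0.3,"rx":0,"ry":0,"rz":0,"jaw":0},{"x":0,"y":0.19,"z":0.6,"rx":0,"ry":0,"rz":0,"jaw":0},{"x":0,"y":0.19,"z":0.634,"rx":0,"ry":0,"rz":0,"jaw":0},{"x":0,"y":0.19,"z":0.634,"rx":0,"ry":0,"rz":0,"jaw":0}]'; python3 p.py 540 381 345 pi+.148; python3 -c "
from h import *
c=cam('wrist','w23.png');c=cam('side','s23.png')"
```

```text
t: 36.0
eef_pos: [542.0, 378.8, 347.1]
tcp_rot: [3.141, 0.001, -2.992]
ft_force: [0.8, -0.8, 0.4]
opening: 0.004
t 36.0 pos [542.  378.8 347.1] rot [ 3.141e+00  1.000e-03 -2.992e+00] op 0.004 F [ 0.8 -0.8  0.4]
shift [0.011 0.017 0.014] rot [0.    0.001 0.002] j [ 0.51  0.6   1.52  0.    1.02 -1.21]
```

View pics/w23.png

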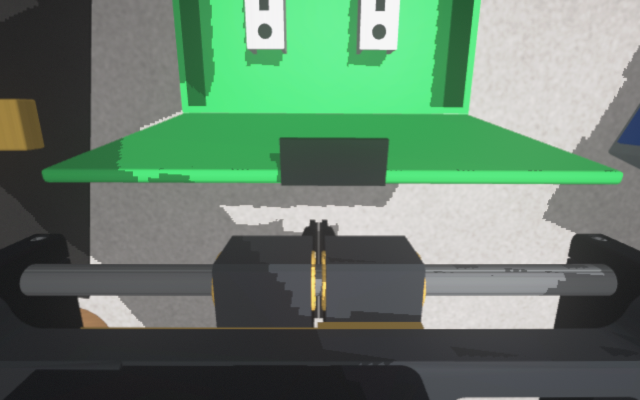

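View pics/s23.png

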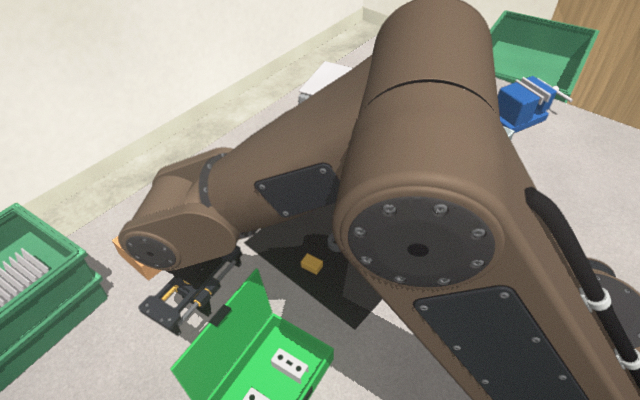

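The shut fingers are behind the middle of the lid: tips at (318,225), lid edge at v≈178. I'll push the lid over along its arc.

```bash
python3 -m pendant '[{"x":0.15,"y":0.01,"z":-0.01,"rx":0,"ry":0,"rz":0,"jaw":0},{"x":0.25,"y":0.01,"z":-0.02,"rx":0,"ry":0,"rz":0,"jaw":0},{"x":0.33,"y":0.01,"z":-0.02,"rx":0,"ry":0,"rz":0,"jaw":0},{"x":0.42,"y":0.01,"z":-0.01,"rx":0,"ry":0,"rz":0,"jaw":0},{"x":0.5,"y":0.01,"z":0,"rx":0,"ry":0,"rz":0,"jaw":0},{"x":0.6,"y":0.01,"z":0.013,"rx":0,"ry":0,"rz":0,"jaw":0},{"x":0.7,"y":0.01,"z":0.06,"rx":0,"ry":0,"rz":0,"jaw":0},{"x":0.79,"y":0.01,"z":0.113,"rx":0,"ry":0,"rz":0,"jaw":0},{"x":0.79,"y":0.01,"z":0.113,"rx":0,"ry":0,"rz":0,"jaw":0}]'; python3 -c "
from h import *
c=cam('wrist','w24.png');c=cam('side','s24.png')"
```

```text
t: 37.22
eef_pos: [423.6, 362.9, 328.2]
tcp_rot: [-3.141, -0.002, -2.991]
ft_force: [-0.0, 0.3, 1.0]
opening: 0.006
```

View pics/w24.png

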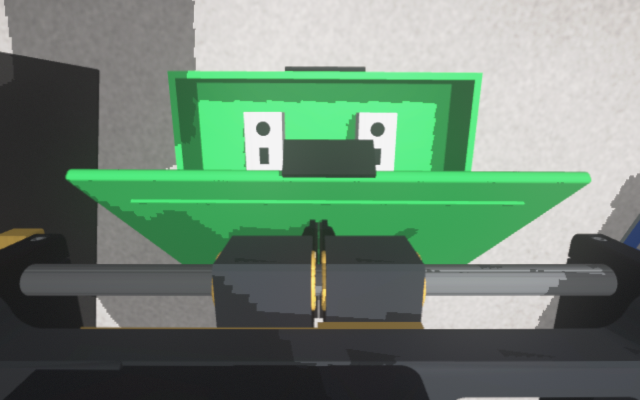

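View pics/s24.png

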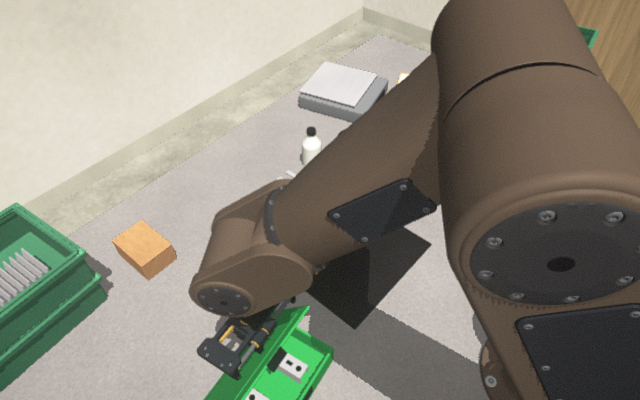

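The lid leans well forward at about 0.9 rad, with its edge at v≈176, and the force is small. I'll continue down the arc.

```bash
python3 -m pendant '[{"x":0.08,"y":0,"z":0.06,"rx":0,"ry":0,"rz":0,"jaw":0},{"x":0.16,"y":0,"z":0.13,"rx":0,"ry":0,"rz":0,"jaw":0},{"x":0.23,"y":0,"z":0.22,"rx":0,"ry":0,"rz":0,"jaw":0},{"x":0.29,"y":0,"z":0.31,"rx":0,"ry":0,"rz":0,"jaw":0},{"x":0.33,"y":0,"z":0.4,"rx":0,"ry":0,"rz":0,"jaw":0},{"x":0.36,"y":0,"z":0.48,"rx":0,"ry":0,"rz":0,"jaw":0},{"x":0.36,"y":0,"z":0.52,"rx":0,"ry":0,"rz":0,"jaw":0}]'; python3 -c "
from h import *
c=cam('wrist','w25.png')"
```

```text
t: 38.2
eef_pos: [370.6, 354.8, 250.0]
tcp_rot: [-3.141, -0.001, -2.991]
ft_force: [-0.4, -0.3, 0.4]
opening: 0.004
```

View pics/w25.png

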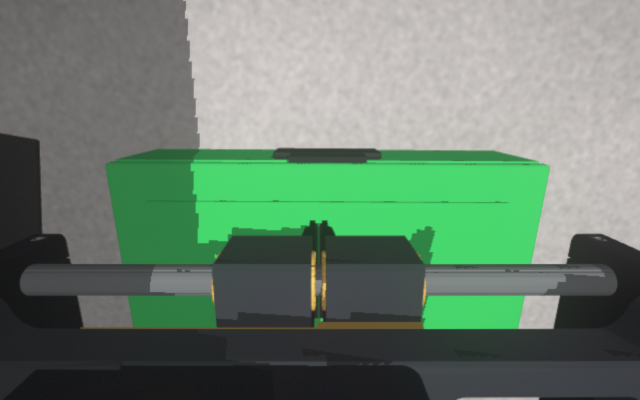

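The lid looks almost shut. I'll press gently near the free edge and watch the force.

```bash
python3 -m pendant '[{"x":0.05,"y":0,"z":0.015,"rx":0,"ry":0,"rz":0,"jaw":0},{"x":0.05,"y":0,"z":0.03,"rx":0,"ry":0,"rz":0,"jaw":0},{"x":0.05,"y":0,"z":0.03,"rx":0,"ry":0,"rz":0,"jaw":0}]';python3 -m pendant '[{"x":0,"y":0,"z":0.01,"rx":0,"ry":0,"rz":0,"jaw":0},{"x":0,"y":0,"z":0.02,"rx":0,"ry":0,"rz":0,"jaw":0},{"x":0,"y":0,"z":0.02,"rx":0,"ry":0,"rz":0,"jaw":0}]'
```

```text
t: 38.62
eef_pos: [363.7, 353.8, 246.5]
tcp_rot: [3.141, 0.0, -2.991]
ft_force: [-0.4, 0.0, 0.6]
opening: 0.004
t: 39.0
eef_pos: [363.6, 353.7, 245.9]
tcp_rot: [3.141, 0.002, -2.992]
ft_force: [-8.4, -5.2, 39.6]
opening: 0.001
```

The force rose sharply to 40 N at tip height z≈56 mm, which is exactly the height of the shut lid. I'll back off straight up, clear the view and check.

```bash
python3 -m pendant '[{"x":0,"y":0,"z":-0.1,"rx":0,"ry":0,"rz":0,"jaw":0},{"x":0,"y":0,"z":-0.5,"rx":0,"ry":0,"rz":0,"jaw":0},{"x":0,"y":0,"z":-1,"rx":0,"ry":0,"rz":0,"jaw":0},{"x":0,"y":0,"z":-1,"rx":0,"ry":0,"rz":0,"jaw":0}]';python3 -m pendant '[{"x":-0.3,"y":-1,"z":-0.2,"rx":0,"ry":0,"rz":0,"jaw":0},{"x":-0.3,"y":-1,"z":-0.2,"rx":0,"ry":0,"rz":0,"jaw":0},{"x":-0.3,"y":-1,"z":-0.2,"rx":0,"ry":0,"rz":0,"jaw":0},{"x":-0.3,"y":-1,"z":-0.2,"rx":0,"ry":0,"rz":0,"jaw":0}]';python3 -m pendant '[{"x":0,"y":-0.6,"z":0,"rx":0,"ry":0,"rz":0,"jaw":0},{"x":0,"y":-0.6,"z":0,"rx":0,"ry":0,"rz":0,"jaw":0},{"x":0,"y":-0.6,"z":0,"rx":0,"ry":0,"rz":0,"jaw":0},{"x":0,"y":-0.6,"z":0,"rx":0,"ry":0,"rz":0,"jaw":0}]';python3 - <<'E'
from h import *
t=cam('top','top26.png');s=cam('side','side26.png')
b=cv2.resize(t['img'],None,fx=6,fy=6,interpolation=cv2.INTER_CUBIC)
cv2.imwrite('pics/tcase26.png',b[1260:1760,900:1520,::-1])
b=cv2.resize(s['img'],None,fx=4,fy=4,interpolation=cv2.INTER_CUBIC)
cv2.imwrite('pics/scase26.png',b[1050:1600,640:1400,::-1])
print(env.state())
E
```

```text
t: 39.5
eef_pos: [363.8, 353.8, 397.3]
tcp_rot: [3.138, 0.006, -2.992]
ft_force: [0.7, -0.4, -0.1]
opening: 0.004
t: 40.0
eef_pos: [431.4, 210.5, 423.1]
tcp_rot: [-3.142, -0.0, -2.995]
ft_force: [0.6, 1.2, -0.0]
opening: 0.005
t: 40.5
eef_pos: [444.0, 124.1, 422.9]
tcp_rot: [3.141, -0.001, -2.991]
ft_force: [-0.4, -0.4, -1.0]
opening: 0.005
{'t': 40.6, 'joints': array([ 1.29387472e-01,  2.35625803e-01,  1.91864564e+00,  2.45994792e-04,
        9.87684618e-01, -1.59287699e+00]), 'qvel': array([-0.00053144, -0.00186619, -0.0007411 , -0.00065777,  0.00144502,
       -0.00396135]), 'tau': array([-3.73357683e-01, -4.13664401e+01, -2.38515061e+01, -3.59215366e-02,
        7.83494487e-02,  1.70924800e-02]), 'eef_pos': array([443.89753755, 124.22987437, 423.11939172]), 'tcp_rot': array([ 3.14137938e+00, -3.58802787e-04, -2.99025996e+00]), 'ft_force': array([ 0.19219502,  0.42195988, -0.07730826]), 'moment': array([0.0478752 , 0.01768884, 0.03155959]), 'opening': 0.004695138354813646}
```

View pics/top26.png

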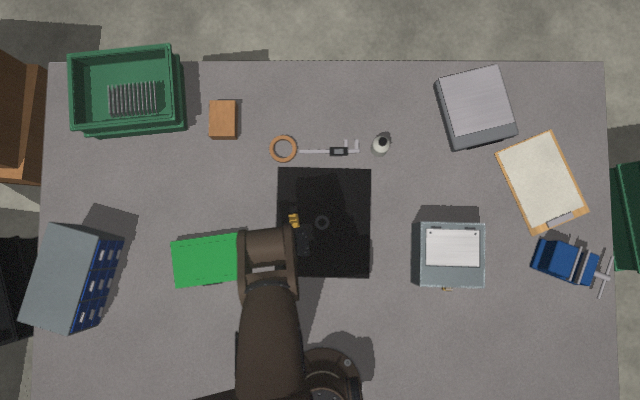

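View pics/scase26.png

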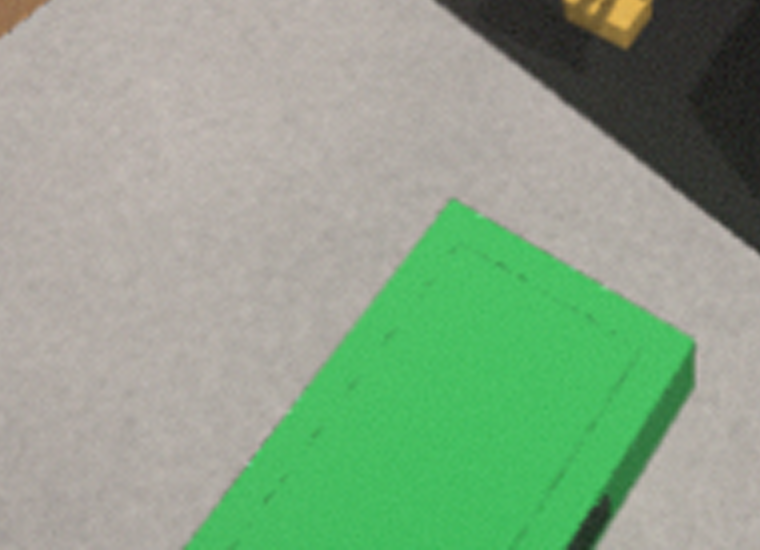

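View pics/tcase26.png

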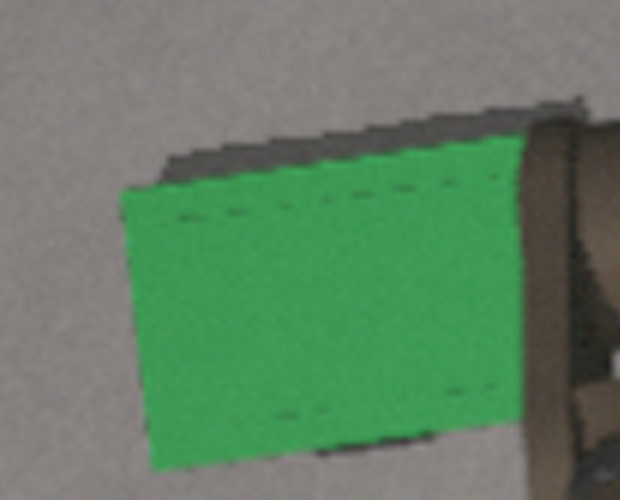

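The top view shows the lid lying on the rim with no gap, the flap flush and white at (453,247), an empty mat, and the gauges where they started. The robot is clear of everything, so I'm handing in.

```bash
python3 -c "
from cell import env
print(env.job_done())"
```

```text
the job is handed in; nothing more can be done
None
```

I sorted all five brackets on the mat, shut the case lid last, and handed the job in at about 40.6 s; the hand-in gives no verdict. There were three short and two full-length brackets.

- **Shorts:** each one was pushed through the flap and released with the flap held down. Wrist pictures showed the flap empty after each release. I could not see the shorts at rest, apart from one torn end at about bin-floor depth after the second drop.
- **Full-length brackets:** both were seen lying flat in the case before I closed the lid.
- **Lid:** it was at about 1.71 rad before I pushed it over. The fingers met firm resistance at the height of the shut lid, and the pictures afterwards show it on the rim with no gap. I did not measure its angle once shut.
- **Force:** that press peaked at 39.6 N at the wrist in the readings, through the fingertips. This is well under the 120 N wrist limit and just under the 40 N limit for the arm and gripper body.
- **Final pictures:** the flap was flush, nothing was left on the visible part of the mat, and the ring, block, tape, caliper and bottle looked unmoved by eye. The arm was clear of everything, with wrist force near zero.

None of my checks failed, and I saw no grip slip or knocked bracket. The side-camera positions were up to about 7 mm off the top camera's because the bracket flanges showed, so I used the top-camera positions and confirmed each pick with the wrist camera.

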